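# Square the coasters up in the corner holder

### The job

Put the coasters away: add the one that is propped on the little easel and the one lying on the bar to the coaster that lies askew in the corner holder, all cork side down, and gently push the pile home so that it stands as one square pile of three, flush against both walls of the holder. The order in the pile does not matter; set the coasters down rather than dropping them, do not shove the loose holder more than a few millimetres, and leave the mug and the candle where they are.

Things in the scene. Friction and masses are not known exactly. Their poses are not given: they have to be found in the camera images.
- coaster_a: square coaster, 60 x 60 x 12 mm, pale marble, thin cork underside, 0.08 to 0.15 kg; the three are identical. Origin: centre of its underside; z out of its stone top, x and y parallel to its edges. It leans on the easel, underside on the sloping face, one edge against the lip; left and right it overhangs the face by about 10 mm, free to be gripped.
- coaster_b: square coaster, 60 x 60 x 12 mm, pale marble, thin cork underside, 0.08 to 0.15 kg; the three are identical. Origin: centre of its underside; z out of its stone top, x and y parallel to its edges. It lies flat on the bar.
- coaster_c: square coaster, 60 x 60 x 12 mm, pale marble, thin cork underside, 0.08 to 0.15 kg; the three are identical. Origin: centre of its underside; z out of its stone top, x and y parallel to its edges. It lies flat but askew on the holder's base board, its centre 30 to 42 mm short of home along the holder's x and y.
- holder: plain dark cast-iron corner holder, 1.5 kg, standing loose: it slides when shoved with some 6 to 12 N (the pile in it: 1 to 4 N). Base board 122 x 122 mm, top 10 mm above the bar, two walls 7 mm thick, tops 43 mm above the bar, on its +x side (inner face at x = 57.5 mm) and +y side (inner face at y = 57.5 mm); other sides open from -57.5 mm. Origin: on the bar under the free board's centre; z up.
- home (a point): point on top of the holder's base board, 30 mm from both walls' inner faces (holder frame 27.5, 27.5, 10 mm), axes as the holder: the underside centre of the lowest coaster when it is flush in the corner. The second and third then have their undersides 12 and 24 mm above it.
- easel: small dark wooden easel, fixed: a face 40 mm wide and 66 mm long sloping 35 degrees from level, low edge towards its -x (the robot), rising towards its +x, with a lip 6 mm high along the low edge; base 85 x 46 mm. Origin: on the bar under the centre of the base, the middle of the face 42 mm above it; z up.
- mug: blue-grey mug, 84 mm wide, 94 mm high, standing on the bar behind the holder; a bystander. Origin: centre of its underside.
- candle: small round tin candle, 38 mm wide, 15 mm high, standing on the bar behind the holder; a bystander. Origin: centre of its underside.
Not all that is in view belongs to the job. Leave any green or purple look-alike of the coaster_a alone. Leave any turquoise look-alike of the coaster_c alone.

How it is judged:
At the end, for the whole second after the job is handed in: All three coasters lie cork side down, level (within 0.04 rad) and at rest, one on another on the holder's base board (each underside less than 26.5 mm above the board), each within 2.2 mm of flush with both walls and within 0.04 rad of parallel to them, in any order (x of coaster_a in the frame of home between -0.0022 and 0.0022 m and y of coaster_a in the frame of home between -0.0022 and 0.0022 m and z of each of coaster_a, coaster_b, coaster_c in the frame of home below 0.0265 m and angle between each of coaster_a, coaster_b, coaster_c's own z axis and vertical below 0.04 rad and (angle between the x axis of coaster_a and the x axis of home, either way round below 0.04 rad or angle between the x axis of coaster_a and the y axis of home, either way round below 0.04 rad) and linear speed of each of coaster_a, coaster_b, coaster_c below 0.02 m/s and x of coaster_b in the frame of home between -0.0022 and 0.0022 m and y of coaster_b in the frame of home between -0.0022 and 0.0022 m and (angle between the x axis of coaster_b and the x axis of home, either way round below 0.04 rad or angle between the x axis of coaster_b and the y axis of home, either way round below 0.04 rad) and x of coaster_c in the frame of home between -0.0022 and 0.0022 m and y of coaster_c in the frame of home between -0.0022 and 0.0022 m and (angle between the x axis of coaster_c and the x axis of home, either way round below 0.04 rad or angle between the x axis of coaster_c and the y axis of home, either way round below 0.04 rad)); the robot touches nothing.
It fails at once if a coaster is dropped: it moves faster than 0.6 m/s (a fall of about 2 cm) while the fingers do not hold it ((contact force between coaster_a and the fingers below 0.05 N and linear speed of coaster_a above 0.6 m/s) or (contact force between coaster_b and the fingers below 0.05 N and linear speed of coaster_b above 0.6 m/s) or (contact force between coaster_c and the fingers below 0.05 N and linear speed of coaster_c above 0.6 m/s)).
It fails at once if the holder is shoved by more than 5 mm from where it stood (distance of holder from where it was at the start of the episode above 0.005 m).
It fails at once if the mug or the candle is moved by more than 20 mm (distance of any of mug, candle from where it was at the start of the episode above 0.02 m).
It also fails if it takes over 72 s, if anything falls off the work surface, if the arm or the gripper's body presses on something with over 40 N, if the wrist force passes 120 N, or if a joint passes its speed limit or range.

### The arm

A 6-joint arm with a two-finger parallel gripper is mounted at the origin on a cart in front of the work surface, level with it; the furniture and walls round the work are solid. World frame = base frame: x ahead of the robot, y to its left, z up, the work surface at z = 0. Lengths are in m, angles in rad, forces in N, time in s.
With the tool pointing down it reaches from about 0.4 to 0.825 m from the base axis. Payload 7 kg.
Tool frame: the origin (TCP) lies between the finger pads; the fingertips stand 8 mm ahead of it and the grasp point (between the pads) lies 11 mm behind it (arm.finger_overhang is the distance from the TCP to the fingertips, in m); z points along the fingers, y is the line along which they close (so a half turn about z gives the same grasp; the last joint's range is limited). The gripper opens to 88 mm and grips with 3 to 60 N. Pads are 19 mm wide; open, the fingers measure 130 mm over their backs; the gripper's body (78 mm by 193 mm) begins 47 mm behind the grasp point.
Start: joints at [1.418, 0.359, 0.012, 0, -1.224, -0.288], TCP at [0.288, 0.61, 0.235] pointing down, gripper open.
Joint ranges: [-3.07, 3.07], [-1.43, 2.12], [-1.02, 1.25], [-3.03, 1.67], [-3.05, -0], [-3.03, 3.03]. Speed limits (rad/s): [2.39, 2.39, 3.01, 3.14, 3.14, 3.14].

### API

Orientations are given as [roll, pitch, yaw] about the fixed x, y, z axes, in that order (R = Rz(yaw) Ry(pitch) Rx(roll)).
In Python, from station import arm gives the robot as it stands.
- The arm moves only by the tool move_arm, never from a script. Its argument "rows" is text: rows parted by semicolons, each of 7 numbers parted by spaces: the turn, a rotation vector about the tool's x, y, z in degrees, then the shift along the tool's x, y, z in m, then the finger opening in m, from 0 to 0.0876. A call has 1 to 8 rows; each row shifts and turns the commanded pose from where the row before left it, along the tool's axes as they then stand; what a row does not reach is not made up. A row lasts 1/8 s, in which the tool goes at most 62.5 mm and 10.7 degrees, less where a joint would pass 70% of its speed; a pose out of reach is approached as far as the arm can. A call is refused whole if a number of a shift passes 0.0625 or a number of a turn 10.7, either way. A call with a gripper value outside its range is refused whole. The fingers move at their own pace and stop on an object; "squeeze" is the grip in N (left out, the last holds). Time passes only in rows, so rows that do not move let the fingers close. It gives the time, the measured TCP pose, the force, the opening and the grip force at its end, in the units of the state.
- arm.get_state(): the state, without advancing time (a new reading comes with each control period).
- arm.grab_frame(name): name is "side" or "top" or "wrist"; returns (picture, depth): 420x560x3 uint8, blue, green, red; 420x560 float32, m along the optical axis (not along the pixel's ray), 0 where there is no reading.
- arm.camera_model(name): a dict with "mtx" (3x3 intrinsics, pixels), "k1" (the pictures are not rectified: a ray, as slopes to the right and down, at radius r is drawn at 1 + k1 r^2 times it, then the intrinsics apply), "camera_from_world" (4x4, takes a point from world to camera coordinates); the wrist camera has in their place "mount" (4x4, takes a point from camera to tool coordinates, whose origin is the TCP and whose axes are the flange's). Camera axes: x right, y down, z forward; pixel columns grow to the right and rows downward; lengths in m; the calibration is good to about 2 mm. A picture is of the moment at which its call begins: read the wrist's pose just before it. camera_model takes no time and is no camera call.
- arm.job_done(): hands the job in; it is judged then, once.
The state is a dict: "t": time; "q": joint angles; "qd": joint speeds; "joint_efforts": joint torques, N m; "eef_pos": TCP position; "ee_rot": TCP orientation; "force": force on the tool from outside, world axes, zero at the start; "moment": the same for the moment, N m; "width": finger opening in m; "gripper_force": force on a finger pad.
Only numpy, scipy, OpenCV 4.12 (cv2) and the standard library are available. Lean on these libraries where they do the work, as an engineer would, in place of code of your own. Each camera call takes 0.05 s, during which the arm holds its last target. There are 200 camera calls.

## Working session

There is one attempt and no reset: what is moved stays moved. The work goes in short steps, Python scripts to look and compute and a tool call to move; the robot and the scene stay as the last step left them, time stands still between calls to the robot, and variables do not carry over. Pictures are saved under pics/ and viewed, at most 10 in all, crops included, and the job is handed in when it is done.

Besides the shell and the picture viewer there is one more tool, called after "Request:" as a command line: name --argument value ..., lists and objects as JSON in quotes. move_arm: Moves the arm, as the interface text tells. Its arguments: {"type":"object","properties":{"rows":{"type":"string"},"squeeze":{"type":"number"}},"required":["rows"]}

```bash
ls; mkdir -p pics
cat > h.py <<'E'
import numpy as np, cv2
from station import arm
from scipy.spatial.transform import Rotation as R
def tool():
    s=arm.get_state(); T=np.eye(4); T[:3,:3]=R.from_euler('xyz',s['ee_rot']).as_matrix(); T[:3,3]=s['eef_pos']; return T,s
def grab(n):
    T,s=tool(); m=arm.camera_model(n)
    W=T@np.array(m['mount']) if n=='wrist' else np.linalg.inv(np.array(m['camera_from_world']))
    im,d=arm.grab_frame(n); return im,d,m,W
def slopes(m,uv):
    uv=np.asarray(uv,float).reshape(-1,2);K=np.array(m['mtx']); p=np.c_[(uv[:,0]-K[0,2])/K[0,0],(uv[:,1]-K[1,2])/K[1,1]]
    q=p.copy()
    for _ in range(20): q=p/(1+m['k1']*(q**2).sum(1,keepdims=True))
    return q
def onplane(m,W,uv,z):
    q=slopes(m,uv); d=np.c_[q,np.ones(len(q))]@W[:3,:3].T; t=(z-W[2,3])/d[:,2]; return W[:3,3]+d*t[:,None]
def cloud(m,W,d):
    v,u=np.mgrid[:d.shape[0],:d.shape[1]]; q=slopes(m,np.c_[u.ravel(),v.ravel()]); z=d.ravel()[:,None]
    P=np.c_[q,np.ones(len(q))]*z; return (P@W[:3,:3].T+W[:3,3]).reshape(d.shape+(3,))
E
python3 - <<'E'
from h import *
print(arm.get_state())
for n in ('side','top','wrist'):
    im,d,m,W=grab(n); cv2.imwrite(f'pics/{n}0.png',im); np.savez(f'{n}0.npz',im=im,d=d,W=W); print(n,m['mtx'],m['k1'],W.round(3).tolist(),(d>0).mean())
E
```

```text
pics
{'t': 0.0, 'q': array([ 1.41811952e+00,  3.59426951e-01,  1.10559453e-02, -3.48626060e-04,
       -1.22406935e+00, -2.88086473e-01]), 'qd': array([-0.00040448,  0.00033334,  0.00053502, -0.00036596,  0.00024423,
        0.00198469]), 'joint_efforts': array([ 1.88911377e-03, -5.82719994e+01,  2.93042582e+01,  6.99693426e+00,
        6.73938019e-03, -1.76447916e-04]), 'eef_pos': array([0.28780584, 0.61005154, 0.23359576]), 'ee_rot': array([ 3.13992326e+00, -1.52922943e-04, -4.40881890e-01]), 'force': array([-0.2508116 ,  0.36008472, -0.30802403]), 'moment': array([-0.02756462,  0.00416694,  0.02838504]), 'gripper_force': 0.0, 'width': 0.08765079567770694}
side [[438.11595331   0.         276.77834927]
 [  0.         438.11595331 206.03705364]
 [  0.           0.           1.        ]] -0.13220553267373802 [[-0.995, 0.07, -0.067, 0.644], [0.094, 0.537, -0.839, 0.999], [-0.023, -0.841, -0.541, 0.676], [0.0, 0.0, 0.0, 1.0]] 0.8187627551020408
top [[462.76693012   0.         275.89664276]
 [  0.         462.76693012 205.81581252]
 [  0.           0.           1.        ]] -0.10938882218019462 [[-0.018, -0.988, 0.151, 0.391], [-1.0, 0.018, -0.002, 0.035], [-0.001, -0.152, -0.988, 1.175], [0.0, 0.0, 0.0, 1.0]] 0.9959056122448979
wrist [[330.54620919   0.         277.26356733]
 [  0.         330.54620919 211.10464676]
 [  0.           0.           1.        ]] -0.0097795254397218 [[-0.428, -0.864, -0.264, 0.361], [-0.904, 0.409, 0.124, 0.577], [0.001, 0.292, -0.956, 0.383], [0.0, 0.0, 0.0, 1.0]] 0.9960034013605442
```

View pics/top0.png

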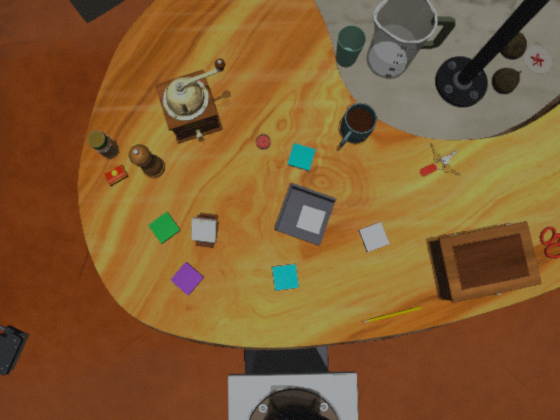

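View pics/side0.png

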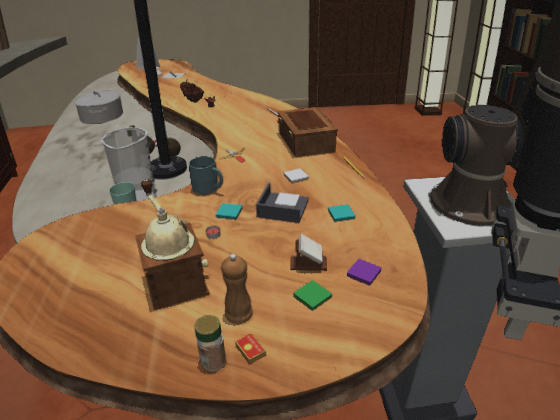

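The top view shows pale squares at (203,230) on the easel (a), (311,220) in the holder (c) and (374,237) on the bar (b). The look-alikes are green (164,228), purple (187,278) and turquoise (301,157) and (285,277). I choose the three pale ones, since the side view shows the same layout. Next I measure them and check a crop.

```bash
cat > meas.py <<'E'
from h import *
z=np.load('top0.npz'); im,d,W=z['im'],z['d'],z['W']; m=arm.camera_model('top')
hsv=cv2.cvtColor(im,cv2.COLOR_BGR2HSV)
P=cloud(m,W,d)
def rect(mask,zz,name):
    cs,_=cv2.findContours(mask,cv2.RETR_EXTERNAL,cv2.CHAIN_APPROX_NONE); c=max(cs,key=cv2.contourArea)
    p=onplane(m,W,c.reshape(-1,2),zz); r=cv2.minAreaRect((p[:,:2]*1000).astype(np.float32)); print(name,np.round(r[0],1),np.round(r[1],1),round(r[2],1))
white=((hsv[...,1]<50)&(hsv[...,2]>130)).astype(np.uint8)
for n,u,v,zz in (('a',203,230,.05),('b',374,237,.012),('c',311,220,.022)):
    w=np.zeros_like(white); w[v-22:v+22,u-22:u+22]=white[v-22:v+22,u-22:u+22]; rect(w,zz,n)
    mm=cv2.erode(w,np.ones((5,5)))>0; Q=P[mm]; c=Q.mean(0); nn=np.linalg.svd(Q-c,full_matrices=False)[2][2]; print('  depth mean',c.round(4),'normal',(nn*np.sign(nn[2])).round(3))
# holder: by depth height
box=np.zeros(d.shape,bool); box[175:255,265:345]=1
dark=((hsv[...,1]<90)&(hsv[...,2]<120)&box).astype(np.uint8)
Q=P[box]; 
for lo,hi,n in ((.034,.06,'walls'),(.006,.06,'all')):
    q=Q[(Q[:,2]>lo)&(Q[:,2]<hi)]; r=cv2.minAreaRect((q[:,:2]*1000).astype(np.float32)); print(n,len(q),r)
q=Q[(Q[:,2]>.036)&(Q[:,2]<.06)]; np.save('walls.npy',q)
crop=cv2.resize(im[170:290,150:400],None,fx=3.2,fy=3.2,interpolation=cv2.INTER_CUBIC); cv2.imwrite('pics/crop0.png',crop)
E
python3 meas.py
```

```text
a [507.4 211.4] [62.3 52.1] 82.8
  depth mean [0.5061 0.2104 0.0597] normal [ 0.903 -0.43   0.015]
b [ 486.8 -214.2] [58.8 59.2] 18.9
  depth mean [ 0.4862 -0.2127  0.0194] normal [ 0.534 -0.815  0.223]
c [533.  -53.3] [58.8 58.6] 70.3
  depth mean [ 0.5325 -0.0532  0.0254] normal [ 0.916 -0.372  0.149]
walls 289 ((547.0310668945312, -38.38447570800781), (121.20818328857422, 122.03889465332031), 69.22139739990234)
all 2390 ((542.7449951171875, -36.30036926269531), (216.40032958984375, 149.8343505859375), 75.15272521972656)
```

View pics/crop0.png

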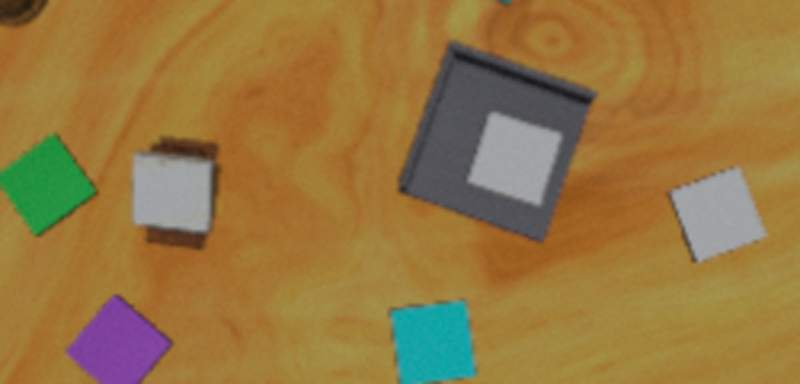

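The crop confirms the choice: a is on the dark easel at crop (173,190), c is in the holder at (515,160) and b is on the bar at (718,215). The holder's walls are on its far and left sides, so its yaw is about -20°. Next is a planner, then a wrist look.

```bash
cat >> h.py <<'E'
def down(yaw): return R.from_euler('xyz',[np.pi,0,yaw]).as_matrix()
def plan(Rt,pt,T=None,cart=False):
    if T is None: T,_=tool()
    rv=np.degrees(R.from_matrix(T[:3,:3].T@Rt).as_rotvec()); sh=Rt.T@(np.asarray(pt)-T[:3,3])
    n=int(np.ceil(abs(rv).max()/10.5)); k=int(np.ceil(abs(sh).max()/.06))
    print('turn total',rv.round(2),'n',n,'per',(rv/max(n,1)).round(2),'| then shift (new axes)',sh.round(4),'k',k,'per',(sh/max(k,1)).round(4))
E
python3 - <<'E'
from h import *
M=np.array(arm.camera_model('wrist')['mount']); print(M.round(4))
h=.16
for n,o,yaw in (('a',(.507,.211,.05),-.12),('c',(.54,-.045,.02),-.36)):
    Rt=down(yaw); c=Rt@M[:3,3]; a=Rt@M[:3,2]; z=h
    cz=z+c[2]; s=(o[2]-cz)/a[2]; p=np.array(o)-a*s-c; print(n,p.round(3)); plan(Rt,p)
plan(down(-.36),p)
E
```

```text
[[-9.000e-04 -9.564e-01 -2.920e-01  8.080e-02]
 [ 1.000e+00 -7.000e-04 -7.000e-04 -9.000e-04]
 [ 5.000e-04 -2.920e-01  9.564e-01 -1.495e-01]
 [ 0.000e+00  0.000e+00  0.000e+00  1.000e+00]]
a [0.505 0.21  0.16 ]
turn total [  0.07   0.   -18.39] n 2 per [ 0.04  0.   -9.19] | then shift (new axes) [0.2638 0.3711 0.0739] k 7 per [0.0377 0.053  0.0106]
c [ 0.547 -0.049  0.16 ]
turn total [ 0.07 -0.   -4.64] n 1 per [ 0.07 -0.   -4.64] | then shift (new axes) [0.4743 0.5254 0.0739] k 9 per [0.0527 0.0584 0.0082]
turn total [ 0.07 -0.   -4.64] n 1 per [ 0.07 -0.   -4.64] | then shift (new axes) [0.4743 0.5254 0.0739] k 9 per [0.0527 0.0584 0.0082]
```

Request:
move_arm --rows "0 0 -4.6 0.03 0.05 0 0.0876;0 0 0 0.055 0.058 0 0.0876;0 0 0 0.055 0.058 0 0.0876;0 0 0 0.055 0.058 0 0.0876;0 0 0 0.055 0.06 0 0.0876;0 0 0 0.055 0.06 0.02 0.0876;0 0 0 0.055 0.06 0.02 0.0876;0 0 0 0.055 0.06 0.02 0.0876"

```text
t: 1.15
eef_pos: [0.4579, 0.1508, 0.1897]
ee_rot: [-3.141, -0.0, -0.36]
force: [0.7, 0.4, 0.8]
width: 0.0874
gripper_force: 0.0
```

Request:
move_arm --rows "0 0 0 0.055 0.06 0.014 0.0876;0 0 0 0 0 0 0.0876;0 0 0 0 0 0 0.0876"

```text
t: 1.52
eef_pos: [0.4806, 0.0951, 0.1792]
ee_rot: [3.142, 0.0, -0.362]
force: [0.0, 0.4, 0.7]
width: 0.0877
gripper_force: 0.0
```

```bash
cat > w.py <<'E'
import sys
from h import *
n=sys.argv[1]; im,d,m,W=grab('wrist'); T,s=tool(); np.savez(f'{n}.npz',im=im,d=d,W=W,T=T); cv2.imwrite(f'pics/{n}.png',im); print(s['t'],s['eef_pos'],s['ee_rot'],s['force'],s['q'])
E
python3 w.py wc
```

```text
1.575 [0.48051911 0.09589266 0.1793783 ] [-3.14130771e+00 -1.74172044e-04 -3.60411621e-01] [-0.05853619  1.03352543  0.48103446] [ 5.99144664e-01  9.84445281e-02 -4.66160039e-01 -2.47341196e-05
 -1.00585845e+00  6.11253305e-01]
```

View pics/wc.png

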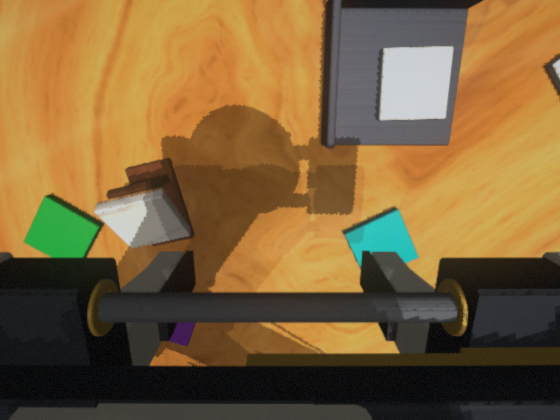

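The wrist picture shows the holder at (400,75) with c in it at (415,83), and the easel with a at (145,215). The arm fell short because of its speed cap, so I go on towards the holder.

Request:
move_arm --rows "0 0 0 0.016 0.035 0.004 0.0876;0 0 0 0.016 0.035 0.004 0.0876;0 0 0 0.016 0.035 0.004 0.0876;0 0 0 0.016 0.035 0.004 0.0876;0 0 0 0 0 0 0.0876;0 0 0 0 0 0 0.0876"

```text
t: 2.33
eef_pos: [0.4913, -0.0569, 0.1635]
ee_rot: [-3.141, -0.001, -0.359]
force: [0.8, -0.2, 0.1]
width: 0.0878
gripper_force: 0.0
```

```bash
python3 w.py wc2
```

```text
2.375 [ 0.49131459 -0.05679726  0.1635404 ] [-3.14115481e+00 -5.49532047e-04 -3.58744537e-01] [-0.32288286 -0.14494625  0.10357737] [ 2.83132701e-01  1.22283694e-01 -4.79164721e-01 -2.63307180e-05
 -9.68645611e-01  9.28934115e-01]
```

View pics/wc2.png

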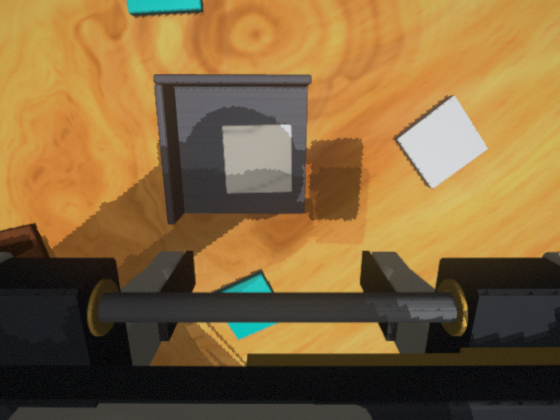

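The view shows the holder spanning (155..310, 75..220), c at (258,159) and b at (442,142). Next I fit lines to the silhouettes.

```bash
cat > fit.py <<'E'
from h import *
m=arm.camera_model('wrist')
def quad(mask,tag):
    "line-fit the four sides of the biggest blob -> corner pixels"
    cs,_=cv2.findContours(mask.astype(np.uint8),cv2.RETR_EXTERNAL,cv2.CHAIN_APPROX_NONE); c=max(cs,key=cv2.contourArea)
    bx=cv2.boxPoints(cv2.minAreaRect(c)); p=c.reshape(-1,2).astype(float); L=[]
    for i in range(4):
        a,b=bx[i],bx[(i+1)%4]; u=(b-a)/np.linalg.norm(b-a); n=np.array([-u[1],u[0]]); t=(p-a)@u; e=abs((p-a)@n); l=np.linalg.norm(b-a)
        s=p[(e<5)&(t>.15*l)&(t<.85*l)]; v=cv2.fitLine(s.astype(np.float32),cv2.DIST_HUBER,0,.01,.01).ravel(); L.append(v)
    out=[]
    for i in range(4):
        a,b=L[i-1],L[i]; k=np.linalg.solve(np.c_[a[:2],-b[:2]],b[2:]-a[2:]); out.append(a[2:]+k[0]*a[:2])
    return np.array(out),L
def square(W,mask,z,tag):
    c,_=quad(mask,tag); P=onplane(m,W,c,z)[:,:2]; e=np.roll(P,-1,0)-P; 
    ang=np.degrees(np.arctan2(e[:,1],e[:,0])); a0=ang[0]+((ang-ang[0]+45)%90-45).mean(); a0=(a0+45)%90-45
    print(tag,'centre',P.mean(0).round(4),'yaw mod90',a0.round(2),'sides',(np.linalg.norm(e,axis=1)*1e3).round(1),'px',c.mean(0).round(0)); return P.mean(0),a0
E
python3 - <<'E'
from fit import *
z=np.load('wc2.npz'); im,W=z['im'],z['W']; hsv=cv2.cvtColor(im,cv2.COLOR_BGR2HSV)
S,V=hsv[...,1].astype(int),hsv[...,2].astype(int)
pale=(S<110)&(V>110)
mk=np.zeros_like(pale); mk[110:200,215:300]=pale[110:200,215:300]; c,yc=square(W,cv2.morphologyEx(mk.astype(np.uint8),cv2.MORPH_CLOSE,np.ones((5,5))),.022,'c')
mk=np.zeros_like(pale); mk[85:195,385:500]=pale[85:195,385:500]; square(W,mk,.012,'b')
g=(im[...,2].astype(int)-im[...,0]<45); g[:60]=0;g[232:]=0;g[:,:140]=0;g[:,325:]=0
cv2.imwrite('pics/dbg.png',np.hstack([g*255,pale*255]).astype(np.uint8))
g=cv2.morphologyEx(g.astype(np.uint8),cv2.MORPH_OPEN,np.ones((5,5)))
def edge(pts,zz): 
    P=onplane(m,W,pts,zz)[:,:2]; return cv2.fitLine((P*1000).astype(np.float32),cv2.DIST_HUBER,0,.01,.01).ravel()
cols=range(190,290,2); rows=range(105,200,2)
far=edge([(u,np.flatnonzero(g[:,u])[0]-.5) for u in cols],.043)
front=edge([(u,np.flatnonzero(g[:,u])[-1]+.5) for u in cols],.010)
left=edge([(np.flatnonzero(g[v])[0]-.5,v) for v in rows],.043)
right=edge([(np.flatnonzero(g[v])[-1]+.5,v) for v in rows],.010)
ang=lambda l:np.degrees(np.arctan2(l[1],l[0]))
print([(n,round(ang(l)%90,2),l.round(1)) for n,l in zip(('far','front','left','right'),(far,front,left,right))])
yaw=np.mean([(ang(l)%90)-90 for l in (far,front,left,right)]); a=np.radians(yaw); hx=np.array([np.cos(a),np.sin(a)]);hy=np.array([-hx[1],hx[0]])
f,fr,le,ri=far[2:]@hx,front[2:]@hx,left[2:]@hy,right[2:]@hy
print('yaw',yaw,'extents',f-fr,le-ri); 
O=((f-64.5)+(fr+57.5))/2*hx+((le-64.5)+(ri+57.5))/2*hy; print('O',O)
d=c*1e3-O; print('c in holder',d@hx,d@hy,'rel yaw',(yc-yaw+45)%90-45)
E
```

```text
c centre [-29.2601 -79.2423] yaw mod90 -18.66 sides [1.375000e+02 3.388242e+05 3.386861e+05 5.580000e+01] px [-2.551829e+14  1.530000e+02]
b centre [ 0.4886 -0.2133] yaw mod90 18.71 sides [59.5 59.5 59.6 59.7] px [442. 143.]
[('far', np.float32(69.32), array([ 4.000e-01,  9.000e-01,  6.032e+02, -6.340e+01], dtype=float32)), ('front', np.float32(69.39), array([ 4.000e-01,  9.000e-01,  4.961e+02, -4.600e+00], dtype=float32)), ('left', np.float32(69.14), array([ 9.000e-01, -4.000e-01,  5.701e+02,  1.590e+01], dtype=float32)), ('right', np.float32(69.37), array([ 9.000e-01, -4.000e-01,  5.176e+02, -9.310e+01], dtype=float32))]
yaw -20.696342 extents 121.017334 120.5057
O [542.8863  -41.96498]
c in holder 110.89800673572422 -84622.07491268634 rel yaw 2.034385450295261
```

View pics/dbg.png

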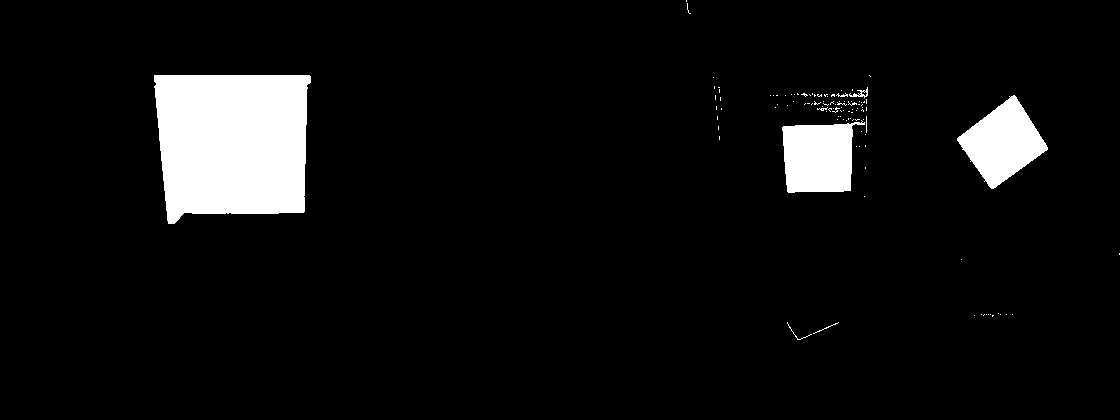

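Run:
```python
from fit import *
z=np.load('wc2.npz'); im,W=z['im'],z['W']; hsv=cv2.cvtColor(im,cv2.COLOR_BGR2HSV)
S,V=hsv[...,1].astype(int),hsv[...,2].astype(int)
mk=np.zeros(V.shape,np.uint8); mk[110:200,215:300]=((S<110)&(V>112))[110:200,215:300]
mk=cv2.morphologyEx(mk,cv2.MORPH_OPEN,np.ones((9,9)))
c,yc=square(W,mk,.022,'c')
O=np.array([542.9,-42.]);a=np.radians(-20.7);hx=np.array([np.cos(a),np.sin(a)]);hy=np.array([-hx[1],hx[0]]);d=c*1e3-O
print('c in holder',d@hx,d@hy,'rel',yc+20.7)
t=np.load('top0.npz'); mm=arm.camera_model('top'); p=onplane(mm,t['W'],[(357,123)],.094)[0]; d=p[:2]*1e3-O; print('mug',p,d@hx,d@hy)
plan(down(-.12),[.49,.21,.18])
```

```text
c centre [ 0.5351 -0.054 ] yaw mod90 -19.63 sides [58.9 58.6 58.  56.9] px [258. 158.]
c in holder -3.070571039304779 -14.017365156857633 rel 1.0720185080854314
mug [ 0.75818534 -0.16920288  0.094     ] 246.35040262724087 -42.89322246675487
turn total [ -0.02  -0.03 -13.68] n 2 per [-0.01 -0.02 -6.84] | then shift (new axes) [-0.0332 -0.2647 -0.0165] k 5 per [-0.0066 -0.0529 -0.0033]
```

Request:
move_arm --rows "0 0 -6.8 -0.004 -0.038 -0.002 0.0876;0 0 -6.8 -0.004 -0.038 -0.002 0.0876;0 0 0 -0.005 -0.038 -0.003 0.0876;0 0 0 -0.005 -0.038 -0.003 0.0876;0 0 0 -0.005 -0.038 -0.003 0.0876;0 0 0 -0.005 -0.038 -0.003 0.0876;0 0 0 -0.005 -0.037 0 0.0876;0 0 0 0 0 0 0.0876"

```text
t: 3.38
eef_pos: [0.5038, 0.211, 0.1794]
ee_rot: [-3.141, -0.001, -0.118]
force: [0.4, 0.4, 0.4]
width: 0.0876
gripper_force: 0.0
```

```bash
python3 w.py wa
```

```text
3.425 [0.50357123 0.20966134 0.17923772] [-3.14146991e+00  2.20358890e-05 -1.19308667e-01] [-0.6006551  -0.60387282  0.20290052] [ 7.53752879e-01  1.90824848e-01 -3.53782001e-01 -1.11945808e-04
 -1.02610958e+00  6.97792780e-01]
```

View pics/wa.png

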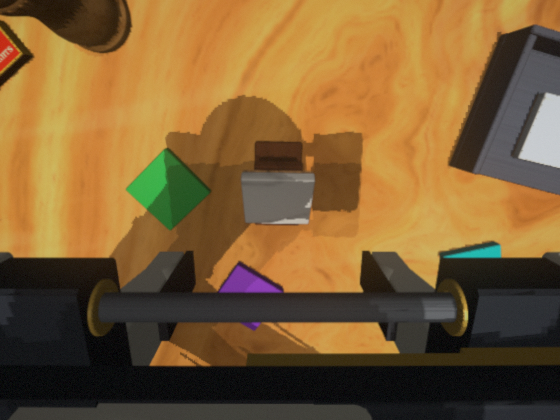

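The picture shows the easel under a, whose top face has corners near (244,182), (314,181), (311,222) and (248,223). I cast the edge points onto their heights.

Run:
```python
from fit import *
z=np.load('wa.npz'); im,W=z['im'],z['W']; 
g=im[195].astype(int)
hsv=cv2.cvtColor(im,cv2.COLOR_BGR2HSV); S,V=hsv[...,1].astype(int),hsv[...,2].astype(int)
print(V[165:230,279],S[165:230,279]); print(V[200,236:322],S[200,236:322])
al=(S<110)&(V>70)
w=np.zeros_like(al); w[165:235,232:325]=al[165:235,232:325]
for r in (186,200,215): q=np.flatnonzero(w[r]); print(r,q[0]-.5,q[-1]+.5)
for u in (252,265,279,293,305): q=np.flatnonzero(w[:,u]); print(u,q[0]-.5,q[-1]+.5)
for s0 in (-.004,-.002,0):
    hi,lo=[.042+(s0+k)*.5736+.012*.819 for k in (.03,-.03)]
    for (l,r) in (((249,182.5),(309,181.5)),):
        A=onplane(m,W,[l,r],hi)[:,:2]; B=onplane(m,W,[(252,224.),(307,223)],lo)[:,:2]
        e=A[1]-A[0]; f=B[1]-B[0]; print(s0,hi,lo,'edge yaws',np.degrees(np.arctan2(e[0],-e[1])),np.degrees(np.arctan2(f[0],-f[1])),'mid',A.mean(0),B.mean(0),'dist',np.linalg.norm(A.mean(0)-B.mean(0)))
```

```text
[ 57  62  62  58  58  75  93  92 101 102 102  99  98 100 108 112 103  96
  98 103 102 105 106 106 106 107 108 108 106 109 107 106 109 109 108 110
 110 110 108 109 110 110 108 110 110 110 108 108 109 109 110 110 109 106
 106 138 176 187 164 117 141 173 176 173 171] [152 156 160 145 145 143 137  83  35  38  33  31  31  33  31  27  27  37
  34  35  30  34  29  31  29  31  35  31  29  33  36  31  30  30  31  32
  32  35  33  35  35  35  33  35  37  37  35  33  35  33  35  35  37  36
  38  30  29  25  33 122 174 180 184 181 186]
[112 111 112 114 115 113 107 104 107 108 110 111 110 109 107 109 109 108
 109 107 107 109 108 109 108 108 110 109 110 109 111 107 108 109 109 108
 108 108 109 110 110 110 108 110 108 107 110 109 108 107 108 108 109 109
 107 110 108 107 107 107 109 108 109 107 105 108 108 107 105 109 107 108
 109 128 161 145 115 107 108 108 107 109 107 108 109 108] [175 175 175 168 169 167 133  56  33  31  32  34  32  30  33  33  33  31
  33  31  31  26  33  33  33  33  37  28  32  30  32  31  31  30  33  33
  33  33  33  35  35  37  28  32  33  33  30  33  33  33  31  33  33  35
  31  32  33  31  33  33  35  33  33  38  32  35  35  33  36  35  36  38
  35  32  30  39 104 167 172 170 183 168 179 179 173 172]
186 240.5 313.5
200 242.5 312.5
215 243.5 308.5
252 171.5 222.5
265 171.5 223.5
279 171.5 223.5
293 172.5 223.5
305 172.5 223.5
-0.004 0.0667416 0.032325599999999996 edge yaws -5.850843169747073 -5.714086438340119 mid [0.52916889 0.20717656] [0.48206907 0.212137  ] dist 0.047360312999852355
-0.002 0.0678888 0.0334728 edge yaws -5.850843169747042 -5.714086438340138 mid [0.52940964 0.20715258] [0.48246403 0.21209662] dist 0.04720522870669612
0 0.069036 0.034620000000000005 edge yaws -5.850843169747011 -5.714086438340161 mid [0.52965038 0.2071286 ] [0.48285899 0.21205623] dist 0.04705014441407452
```

```bash
cat >> h.py <<'E'
def pa():
    y=np.radians(-6.3);s,c=np.sin(np.radians(35)),np.cos(np.radians(35)); ex=np.array([np.cos(y),np.sin(y),0]);k=np.array([0,0,1.])
    x=c*ex+s*k; z=s*ex-c*k; return np.c_[x,np.cross(z,x),z],np.array([.506,.211,.050])
E
python3 - <<'E'
from h import *
Rt,p=pa(); plan(Rt,p-.06*Rt[:,2]); plan(Rt,p+.003*Rt[:,2])
E
```

```text
turn total [ 0.16 35.   -0.52] n 4 per [ 0.04  8.75 -0.13] | then shift (new axes) [-0.0723 -0.0016  0.0472] k 2 per [-0.0361 -0.0008  0.0236]
turn total [ 0.16 35.   -0.52] n 4 per [ 0.04  8.75 -0.13] | then shift (new axes) [-0.0723 -0.0016  0.1102] k 2 per [-0.0361 -0.0008  0.0551]
```

Request:
move_arm --rows "0 8.75 -0.13 0 0 0 0.0876;0 8.75 -0.13 0 0 0 0.0876;0 8.75 -0.13 0 0 0 0.0876;0 8.75 -0.13 0 0 0 0.0876;0 0 0 -0.024 -0.0005 0.015 0.0876;0 0 0 -0.024 -0.0005 0.015 0.0876;0 0 0 -0.024 -0.0005 0.017 0.0876;0 0 0 0 0 0 0.0876"

```text
t: 4.42
eef_pos: [0.4944, 0.2206, 0.137]
ee_rot: [3.095, -0.477, -0.123]
force: [-0.2, -0.6, 0.0]
width: 0.0876
gripper_force: 0.0
```

```bash
python3 w.py wa2
python3 - <<'E'
from h import *
Rt,p=pa(); plan(Rt,p+.003*Rt[:,2])
E
```

```text
4.475 [0.4946634  0.22055079 0.13760644] [ 3.09619023 -0.47817472 -0.12357613] [-0.72123762 -0.29731232 -0.50651096] [ 0.89249065  0.07213014 -1.01645366  1.06258567 -0.49456096 -0.41374392]
turn total [ 3.    7.62 -0.5 ] n 1 per [ 3.    7.62 -0.5 ] | then shift (new axes) [-0.0402  0.0082  0.0818] k 2 per [-0.0201  0.0041  0.0409]
```

View pics/wa2.png

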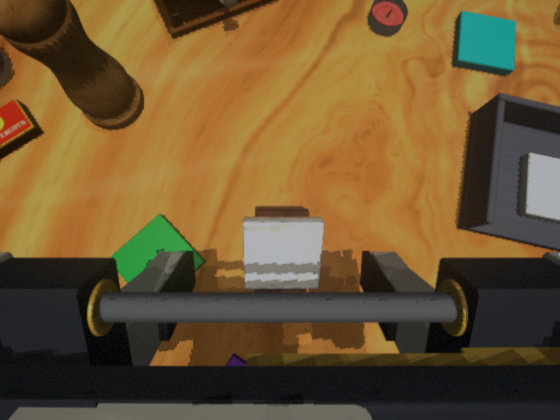

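The coaster a is centred between the fingers at (283,253). I correct the remaining tilt and offset.

Request:
move_arm --rows "1.5 3.8 -0.25 -0.01 0.002 0 0.0876;1.5 3.8 -0.25 -0.01 0.002 0 0.0876;0 0 0 -0.01 0.002 0.006 0.0876;0 0 0 -0.01 0.002 0.012 0.0876;0 0 0 0 0 0 0.0876;0 0 0 0 0 0 0.0876"

```text
t: 5.22
eef_pos: [0.4989, 0.2488, 0.151]
ee_rot: [3.095, -0.542, -0.114]
force: [-0.2, 0.2, 0.2]
width: 0.0875
gripper_force: 0.0
```

```bash
python3 w.py wa3
python3 - <<'E'
from fit import *
Rt,p=pa(); plan(Rt,p+.003*Rt[:,2])
z=np.load('wa3.npz'); im,W=z['im'],z['W']; T,_=tool()
# coaster side edges in tool-frame: cast on top plane
n=-Rt[:,2]; hsv=cv2.cvtColor(im,cv2.COLOR_BGR2HSV); w=(hsv[...,1]<90)&(hsv[...,2]>95)
for r in range(200,300,12):
    q=np.flatnonzero(w[r,200:360])+200
    if len(q)<30: continue
    uv=np.array([(q[0]-.5,r),(q[-1]+.5,r)]); d=np.c_[slopes(m,uv),[1,1]]@W[:3,:3].T; t=((p-W[:3,3])@n)/(d@n); P=W[:3,3]+d*t[:,None]; print(r,uv[:,0],((P-p)@Rt).round(4).tolist())
E
```

```text
5.275 [0.49887188 0.24891343 0.15121189] [ 3.09568074 -0.54256491 -0.1137091 ] [ 0.63048894  0.36426101 -0.02543454] [ 0.91916722  0.07850324 -1.01619965  1.17989865 -0.52882633 -0.53637236]
turn total [ 2.75  3.92 -0.09] n 1 per [ 2.75  3.92 -0.09] | then shift (new axes) [-0.0488  0.0369  0.0924] k 2 per [-0.0244  0.0185  0.0462]
236 [280.5 356.5] [[0.0298, -0.0304, 0.0], [0.0284, 0.0293, 0.0]]
248 [279.5 355.5] [[0.0194, -0.0312, 0.0], [0.0178, 0.0294, 0.0]]
260 [279.5 354.5] [[0.0087, -0.0312, -0.0], [0.007, 0.0295, 0.0]]
272 [279.5 352.5] [[-0.0023, -0.0311, 0.0], [-0.0041, 0.0288, 0.0]]
284 [279.5 351.5] [[-0.0137, -0.0311, -0.0], [-0.0157, 0.0289, 0.0]]
```

q3 sits at its limit of -1.02, so a full 35° tilt is out of reach here. I will grip at 20° back-tilt instead, since the side faces allow any pitch, and place with 15° forward tilt.

```bash
cat >> h.py <<'E'
def tilt(yaw,deg):  # tool down at yaw, pitched so z leans toward +x of yaw by deg
    return down(yaw)@R.from_euler('y',deg,degrees=True).as_matrix()
def ga():
    Rp,p=pa(); Rt=tilt(np.radians(-6.3),20); cc=p+.006*Rp[:,2]-.0008*Rp[:,1]; return Rt,cc-.004*Rt[:,2]
E
python3 - <<'E'
from h import *
Rt,p=ga(); print(p,Rt.round(3)); plan(Rt,p-.06*Rt[:,2]);
E
```

```text
[0.50814864 0.21156765 0.04884386] [[ 0.934 -0.11   0.34 ]
 [-0.103 -0.994 -0.038]
 [ 0.342  0.    -0.94 ]]
turn total [  2.72 -11.08  -0.45] n 2 per [ 1.36 -5.54 -0.22] | then shift (new axes) [-0.0225  0.0361  0.0407] k 1 per [-0.0225  0.0361  0.0407]
```

Request:
move_arm --rows "1.36 -5.54 -0.22 0 0 0 0.0876;1.36 -5.54 -0.22 0 0 0 0.0876;0 0 0 -0.007 0.012 0.004 0.0876;0 0 0 -0.007 0.012 0.012 0.0876;0 0 0 -0.008 0.012 0.02 0.0876;0 0 0 0 0 0.005 0.0876;0 0 0 0 0 0 0.0876;0 0 0 0 0 0 0.0876"

```text
t: 6.28
eef_pos: [0.4909, 0.2136, 0.107]
ee_rot: [3.137, -0.367, -0.112]
force: [-0.3, 0.6, 0.1]
width: 0.0876
gripper_force: 0.0
```

Run:
```python
from h import *
Rt,p=ga(); print(tool()[1]['q']); plan(Rt,p)
```

```text
[ 0.86403228  0.10808991 -0.98551564  0.8697461  -0.40305799 -0.20188727]
turn total [ 0.28 -1.04 -0.09] n 1 per [ 0.28 -1.04 -0.09] | then shift (new axes) [-0.0036  0.0001  0.0606] k 2 per [-0.0018  0.      0.0303]
```

Request:
move_arm --rows "0.28 -1 -0.09 -0.0036 0 0.01 0.0876;0 0 0 0 0 0.015 0.0876;0 0 0 0 0 0.015 0.0876;0 0 0 0 0 0.01 0.0876;0 0 0 0 0 0.006 0.0876;0 0 0 0 0 0 0.0876"

```text
t: 7.02
eef_pos: [0.5114, 0.2147, 0.0596]
ee_rot: [3.134, -0.335, -0.11]
force: [0.5, 0.2, 0.0]
width: 0.0876
gripper_force: 0.0
```

Run:
```python
from h import *
Rt,p=ga(); print(tool()[1]['q']); plan(Rt,p)
```

```text
[ 0.70919514  0.21200703 -1.01585323  1.1440553  -0.27275795 -0.35100454]
turn total [ 0.44  0.82 -0.01] n 1 per [ 0.44  0.82 -0.01] | then shift (new axes) [-0.0064  0.0034  0.0091] k 1 per [-0.0064  0.0034  0.0091]
```

The q3 limit bites again lower down, so I ease to 10° tilt.

```bash
sed -i 's/-6.3),20)/-6.3),10)/; s/cc-.004\*Rt/cc-.005*Rt/' h.py
python3 - <<'E'
from h import *
Rt,p=ga(); print(p); plan(Rt,p)
E
```

```text
[0.50864547 0.2115128  0.05000913]
turn total [ 0.43 -9.18 -0.04] n 1 per [ 0.43 -9.18 -0.04] | then shift (new axes) [-0.004   0.0034  0.009 ] k 1 per [-0.004   0.0034  0.009 ]
```

Request:
move_arm --rows "0.2 -4.6 0 0 0 0 0.0876;0.2 -4.6 0 -0.002 0.0017 0 0.0876;0 0 0 -0.002 0.0017 0 0.0876;0 0 0 0 0 0 0.0876"

```text
t: 7.52
eef_pos: [0.5248, 0.2039, 0.0669]
ee_rot: [3.125, -0.268, -0.115]
force: [-1.2, -0.1, 0.0]
width: 0.0875
gripper_force: 0.0
```

Run:
```python
from h import *
Rt,p=ga(); print(tool()[1]['q'],tool()[1]['force']); plan(Rt,p)
```

```text
[ 0.80992935  0.23980997 -0.8471151   0.60692785 -0.39876598  0.09136485] [-1.18931820e+00 -6.11269689e-02  2.64518336e-04]
turn total [ 1.   -5.36 -0.33] n 1 per [ 1.   -5.36 -0.33] | then shift (new axes) [-0.0196 -0.0058  0.0137] k 1 per [-0.0196 -0.0058  0.0137]
```

Request:
move_arm --rows "0.3 -1.8 -0.1 -0.004 -0.001 0 0.0876;0.3 -1.8 -0.1 -0.004 -0.001 0 0.0876;0.3 -1.8 -0.1 -0.004 -0.001 0 0.0876;0 0 0 -0.004 -0.001 0 0.0876;0 0 0 -0.004 -0.001 0 0.0876;0 0 0 0 0 0 0.0876"

```text
t: 8.28
eef_pos: [0.5055, 0.21, 0.0623]
ee_rot: [3.139, -0.173, -0.112]
force: [-0.2, 0.4, -0.3]
width: 0.0875
gripper_force: 0.0
```

Run:
```python
from h import *
Rt,p=ga(); print(tool()[1]['q'],tool()[1]['force']); plan(Rt,p)
```

```text
[ 0.83932583  0.25721098 -0.72125165  0.29226548 -0.5115635   0.3698633 ] [-0.15526059  0.3596545  -0.32904703]
turn total [ 0.15  0.11 -0.11] n 1 per [ 0.15  0.11 -0.11] | then shift (new axes) [ 0.0008 -0.0018  0.0126] k 1 per [ 0.0008 -0.0018  0.0126]
```

Request:
move_arm --rows "0.1 0 0 0.0008 -0.0018 0.004 0.0876;0 0 0 0 0 0.0045 0.0876;0 0 0 0 0 0.004 0.0876;0 0 0 0 0 0 0.07;0 0 0 0 0 0 0.062;0 0 0 0 0 0 0.056;0 0 0 0 0 0 0.056;0 0 0 0 0 0 0.056" --squeeze 15

```text
t: 9.28
eef_pos: [0.5092, 0.2121, 0.0504]
ee_rot: [-3.141, -0.172, -0.113]
force: [-0.0, -0.1, -0.3]
width: 0.0601
gripper_force: 14.9
```

Request:
move_arm --rows "0 0 0 0 0 -0.006 0.056;0 0 0 0 0 -0.012 0.056;0 0 0 0 0 -0.02 0.056;0 0 0 0 0 -0.03 0.056;0 -5 0 0 0 -0.03 0.056;0 -5 0 0 0 0 0.056;0 -5 0 0 0 0 0.056;0 -5 0 0 0 0 0.056"

```text
t: 10.28
eef_pos: [0.4923, 0.2147, 0.1483]
ee_rot: [-3.138, 0.179, -0.111]
force: [-0.7, -0.1, -0.9]
width: 0.0598
gripper_force: 14.9
```

```bash
cat >> h.py <<'E'
YH=np.radians(-20.7); O=np.array([.5429,-.042]); HX=np.array([np.cos(YH),np.sin(YH)]); HY=np.array([-HX[1],HX[0]])
C=np.array([.5351,-.054])
E
python3 - <<'E'
from h import *
Rt=tilt(np.radians(-20.2),-25); z=Rt[:,2]
for h in (.08,.004): plan(Rt,np.array([*C,.028+h])-.005*z)
print(tool()[1]['width'],tool()[1]['q'])
E
```

```text
turn total [  4.03 -14.64  13.26] n 2 per [ 2.01 -7.32  6.63] | then shift (new axes) [ 0.1375  0.2374 -0.0247] k 4 per [ 0.0344  0.0594 -0.0062]
turn total [  4.03 -14.64  13.26] n 2 per [ 2.01 -7.32  6.63] | then shift (new axes) [0.1696 0.2374 0.0442] k 4 per [0.0424 0.0594 0.011 ]
0.05980860969027671 [ 0.6792739   0.30247657 -0.2355838  -0.14093673 -1.16092507  0.84493352]
```

Request:
move_arm --rows "2 -7.3 6.6 0 0 0 0.056;2 -7.3 6.6 0 0 0 0.056;0 0 0 0.022 0.038 -0.004 0.056;0 0 0 0.022 0.038 -0.004 0.056;0 0 0 0.022 0.038 -0.004 0.056;0 0 0 0.022 0.038 -0.004 0.056;0 0 0 0.022 0.038 -0.004 0.056;0 0 0 0.022 0.038 -0.004 0.056"

```text
t: 11.28
eef_pos: [0.5359, -0.0458, 0.1144]
ee_rot: [3.141, 0.432, -0.352]
force: [0.7, 0.5, -1.4]
width: 0.0598
gripper_force: 14.9
```

Request:
move_arm --rows "0 0 0 0 0 0 0.056;0 0 0 0 0 0 0.056"

```text
t: 11.52
eef_pos: [0.5356, -0.0447, 0.1142]
ee_rot: [3.141, 0.433, -0.353]
force: [-0.1, 0.3, -0.9]
width: 0.0598
gripper_force: 14.9
```

```bash
python3 w.py wp
python3 - <<'E'
from h import *
im,d,m,W=grab('side'); cv2.imwrite('pics/side1.png',cv2.resize(im[130:260,200:360],None,fx=4,fy=4))
Rt=tilt(np.radians(-20.2),-25); z=Rt[:,2]
for h in (.03,.004): plan(Rt,np.array([*C,.028+h])-.005*z)
E
```

```text
11.575 [ 0.53569352 -0.04423796  0.1142238 ] [ 3.1405382   0.43240715 -0.35254451] [ 0.8917503   0.46146441 -0.6202186 ] [ 0.1346571   0.4995628  -0.05575785 -0.19923465 -1.40644075  1.15555023]
turn total [ 0.08 -0.23  0.03] n 1 per [ 0.08 -0.23  0.03] | then shift (new axes) [0.0264 0.0096 0.0448] k 1 per [0.0264 0.0096 0.0448]
turn total [ 0.08 -0.23  0.03] n 1 per [ 0.08 -0.23  0.03] | then shift (new axes) [0.0373 0.0096 0.0683] k 2 per [0.0187 0.0048 0.0342]
```

View pics/wp.png

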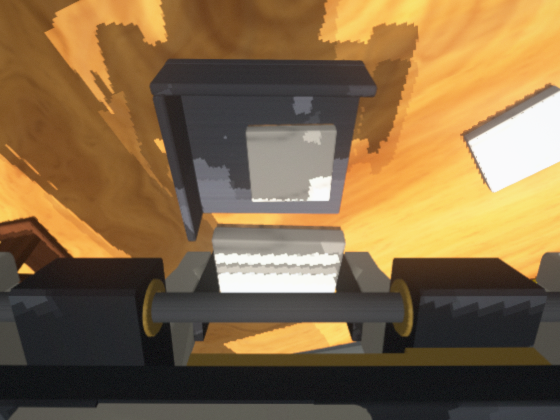

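The picture shows coaster a held across (280,260), c in the holder at (292,163), and b at the right. I check the level of the held coaster from the depth image.

Run:
```python
from fit import *
z=np.load('wp.npz'); im,d,W,T=z['im'],z['d'],z['W'],z['T']; P=cloud(m,W,d)
hsv=cv2.cvtColor(im,cv2.COLOR_BGR2HSV)
print(hsv[222:298:2,280,2],d[222:298:4,280])
def pl(sl):
    q=P[sl].reshape(-1,3); q=q[d[sl].ravel()>.05]; A=np.c_[q[:,:2]-q[:,:2].mean(0),np.ones(len(q))]; c,*_=np.linalg.lstsq(A,q[:,2],rcond=None); print(len(q),q.mean(0),np.degrees(np.arctan(c[:2]))@np.c_[HX,HY],np.std(q[:,2]-A@c))
pl(np.s_[256:290,230:330]); pl(np.s_[130:198,255:330])
w=(hsv[...,1]<110)&(hsv[...,2]>110)
for r in (232,240,246,252,258,270,285): q=np.flatnonzero(w[r,150:400])+150; print(r,q[0],q[-1])
```

```text
[246 227 117 115 131 133 128 126 128 140 160 153 152 158 164 166 194 249
 251 251 250 179 171 209 212 196 227 251 251 251 251 252 251 252 251 188
  70  72] [0.29991645 0.15436214 0.15084004 0.14873993 0.1477208  0.14607407
 0.147868   0.15056443 0.15089509 0.15302409 0.15519835 0.1566997
 0.15888363 0.15995559 0.16298088 0.16517742 0.16745289 0.16944152
 0.08982544]
3383 [ 0.5425715  -0.04738592  0.11704785] [ 0.54955831 -0.9006496 ] 0.00038095882106898497
5085 [ 0.53824351 -0.05578322  0.02154381] [-0.24352922 -0.0217736 ] 0.000614366144838832
232 213 342
240 211 344
246 212 344
252 187 367
258 214 371
270 174 380
285 219 335
```

Run:
```python
from fit import *
z=np.load('wp.npz'); im,d,W=z['im'],z['d'],z['W']; P=cloud(m,W,d)
Z=P[...,2]
c=(Z>.0165)&(Z<.027)&(d>0); c[:115]=0;c[212:]=0;c[:,:235]=0;c[:,350:]=0
square(W,cv2.morphologyEx(c.astype(np.uint8),cv2.MORPH_OPEN,np.ones((7,7))),.022,'c')
a=(Z>.11)&(Z<.124)&(d>0); a[:,:210]=0;a[:,347:]=0;a[:245]=0; 
q=P[a]; h=(q[:,:2]-q[:,:2].mean(0)); X=q[:,:2]@HX;Y=q[:,:2]@HY; print('a far edge hx',np.percentile(X,99.5),'hy',np.percentile(Y,[.5,99.5]))
print('C',C@HX,C@HY,'TCP',tool()[0][:2,3]@HX,tool()[0][:2,3]@HY)
v=np.flatnonzero(c.any(1));print(v[[0,-1]])
```

```text
c centre [ 0.5363 -0.0542] yaw mod90 -18.84 sides [58.3 60.5 59.1 60.7] px [291. 165.]
a far edge hx 0.5448060211738436 hy [0.11685477 0.1794847 ]
C 0.519643742461142 0.13863041124146766 TCP 0.5167048653686632 0.14816699452363374
[127 201]
```

Request:
move_arm --rows "0 0 0.8 0.007 0.0024 0.012 0.056;0 0 0 0.007 0.0024 0.012 0.056;0 0 0 0.007 0.0024 0.012 0.056;0 0 0 0.007 0.0024 0.012 0.056;0 0 0 0.006 0 0.012 0.056;0 0 0 0.003 0 0.006 0.056;0 0 0 0 0 0 0.056;0 0 0 0 0 0 0.056"

```text
t: 12.62
eef_pos: [0.5379, -0.0565, 0.0387]
ee_rot: [3.133, 0.432, -0.369]
force: [0.6, 0.2, -0.7]
width: 0.0602
gripper_force: 14.9
```

Run:
```python
from h import *
Rt=tilt(np.radians(-19.5),-25); z=Rt[:,2]; C=np.array([.5356,-.0541])
for h in (.004,.002): plan(Rt,np.array([*C,.028+h])-.005*z)
```

```text
turn total [-0.21 -0.24 -1.47] n 1 per [-0.21 -0.24 -1.47] | then shift (new axes) [ 0.0001 -0.0015  0.0023] k 1 per [ 0.0001 -0.0015  0.0023]
turn total [-0.21 -0.24 -1.47] n 1 per [-0.21 -0.24 -1.47] | then shift (new axes) [ 0.001  -0.0015  0.0041] k 1 per [ 0.001  -0.0015  0.0041]
```

Request:
move_arm --rows "-0.2 -0.2 -1.4 0 -0.0015 0.0022 0.056;0 0 0 0.0004 0 0.0009 0.056;0 0 0 0.0004 0 0.0009 0.056;0 0 0 0 0 0 0.056"

```text
t: 13.12
eef_pos: [0.5371, -0.0548, 0.0343]
ee_rot: [3.141, 0.436, -0.342]
force: [0.5, -0.2, -1.0]
width: 0.0598
gripper_force: 14.9
```

Request:
move_arm --rows "0 0 0 0.0004 0 0.0009 0.056;0 0 0 0 0 0 0.056;0 0 0 0.0004 0 0.0009 0.056;0 0 0 0 0 0 0.056"

```text
t: 13.62
eef_pos: [0.5371, -0.0549, 0.0323]
ee_rot: [3.141, 0.436, -0.342]
force: [0.5, -1.5, -0.4]
width: 0.0599
gripper_force: 14.9
```

Request:
move_arm --rows "0 0 0 0 0 0 0.063;0 0 0 0 0 0 0.066;0 0 0 0 0 0 0.07;0 0 0 0 0 0 0.07;0 0 0 0 0 -0.01 0.07;0 0 0 0 0 -0.03 0.07;0 0 0 -0.01 0 -0.04 0.0876;0 0 0 -0.01 0 -0.04 0.0876"

```text
t: 14.62
eef_pos: [0.5683, -0.066, 0.1513]
ee_rot: [3.141, 0.436, -0.342]
force: [0.0, 0.1, 0.8]
width: 0.0841
gripper_force: 0.0
```

Run:
```python
from h import *
B=np.array([.4885,-.2135]); M=np.array(arm.camera_model('wrist')['mount'])
for yaw in (18.8,-71.2):
    Rt=down(np.radians(yaw)); plan(Rt,[*B,.09])
print(tool()[1]['q'])
```

```text
turn total [ -8.32  24.06 -37.76] n 4 per [-2.08  6.01 -9.44] | then shift (new axes) [-0.1231  0.114   0.0613] k 3 per [-0.041   0.038   0.0204]
turn total [11.3  23.24 50.77] n 5 per [ 2.26  4.65 10.15] | then shift (new axes) [0.114  0.1231 0.0613] k 3 per [0.038  0.041  0.0204]
[ 0.09965451  0.51971107  0.06602024 -0.18095179 -1.51709994  1.17578972]
```

```bash
cat > pile.py <<'E'
from fit import *
import sys
im,d,m_,W=grab('wrist'); np.savez(sys.argv[1]+'.npz',im=im,d=d,W=W); P=cloud(m,W,d); Z=P[...,2]
lo,hi=map(float,sys.argv[2:4])
hx=(P[...,:2]-O)@HX; hy=(P[...,:2]-O)@HY
k=(Z>lo)&(Z<hi)&(d>.05)&(hx>-57)&(hx<56)&(hy>-60)&(hy<.0565)&(hx<.0565)&(hx>-.06)&(hy>-.075)
k=cv2.morphologyEx(k.astype(np.uint8),cv2.MORPH_OPEN,np.ones((7,7)))
q=P[k>0]; A=np.c_[q[:,:2]-q[:,:2].mean(0),np.ones(len(q))]; c,*_=np.linalg.lstsq(A,q[:,2],rcond=None); print('n',len(q),'z',q[:,2].mean(),'tilt hx,hy deg',np.degrees(np.arctan(c[:2]))@np.c_[HX,HY])
p,y=square(W,k,q[:,2].mean(),'top'); print('in holder mm',((p-O)@HX*1e3).round(1),((p-O)@HY*1e3).round(1),'rel yaw',y+20.7)
E
python3 pile.py p1 .028 .041
```

```text
n 4157 z 0.03342569170771448 tilt hx,hy deg [-0.75879428 -0.00765504]
top centre [ 0.5385 -0.0546] yaw mod90 -20.91 sides [60.1 58.5 61.9 58.6] px [277. 183.]
in holder mm 0.3 -13.3 rel yaw -0.21365502693758387
```

Request:
move_arm --rows "-2.1 6 -9.4 0 0 0 0.0876;-2.1 6 -9.4 0 0 0 0.0876;-2.1 6 -9.4 0 0 0 0.0876;-2.1 6 -9.4 0 0 0 0.0876;0 0 0 -0.03 0.028 0.01 0.0876;0 0 0 -0.03 0.028 0.01 0.0876;0 0 0 -0.03 0.028 0.01 0.0876;0 0 0 -0.03 0.028 0.01 0.0876"

```text
t: 15.68
eef_pos: [0.4837, -0.2084, 0.1123]
ee_rot: [-3.136, 0.023, 0.291]
force: [1.1, -0.9, 0.4]
width: 0.0874
gripper_force: 0.0
```

Run:
```python
from fit import *
im,d,m_,W=grab('wrist'); P=cloud(m,W,d); Z=P[...,2]; r=np.hypot(P[...,0]-.4885,P[...,1]+.2135)
k=(Z>.006)&(Z<.02)&(d>.05)&(r<.06); k=cv2.morphologyEx(k.astype(np.uint8),cv2.MORPH_OPEN,np.ones((7,7))); print(k.sum())
hsv=cv2.cvtColor(im,cv2.COLOR_BGR2HSV); w=(r<.06)&(hsv[...,1]<70)&(hsv[...,2]>110)
try: square(W,k,.012,'b depth')
except Exception as e: print(e)
try: square(W,cv2.morphologyEx(w.astype(np.uint8),cv2.MORPH_OPEN,np.ones((7,7))),.012,'b col')
except Exception as e: print(e)
plan(down(np.radians(18.8)),[.4885,-.2135,.011])
```

```text
5447
b depth centre [ 0.489  -0.2142] yaw mod90 18.8 sides [59.2 59.7 58.3 58.9] px [287. 209.]
b col centre [ 0.4867 -0.2168] yaw mod90 19.81 sides [57.  59.2 57.7 55.5] px [289. 212.]
turn total [-0.44  1.5  -2.23] n 1 per [-0.44  1.5  -2.23] | then shift (new axes) [0.0069 0.0054 0.0998] k 2 per [0.0034 0.0027 0.0499]
```

Request:
move_arm --rows "-0.4 1.5 -2.2 0 0 0 0.0876;0 0 0 0.007 0.006 0.02 0.0876;0 0 0 0 0 0.02 0.0876;0 0 0 0 0 0.02 0.0876;0 0 0 0 0 0.02 0.0876;0 0 0 0 0 0.01 0.0876;0 0 0 0 0 0.008 0.0876;0 0 0 0 0 0 0.0876"

```text
t: 16.73
eef_pos: [0.4928, -0.2107, 0.0137]
ee_rot: [3.141, -0.002, 0.329]
force: [-0.2, 0.2, 1.2]
width: 0.0878
gripper_force: 0.0
```

Run:
```python
from h import *
plan(down(np.radians(18.8)),[.4888,-.2138,.0115])
```

```text
turn total [ 0.01 -0.1   0.06] n 1 per [ 0.01 -0.1   0.06] | then shift (new axes) [-0.0048  0.0016  0.0022] k 1 per [-0.0048  0.0016  0.0022]
```

Request:
move_arm --rows "0 0 0 -0.0048 0.0016 0.0022 0.0876;0 0 0 0 0 0 0.07;0 0 0 0 0 0 0.056;0 0 0 0 0 0 0.056;0 0 0 0 0 0 0.056;0 0 0 0 0 -0.01 0.056;0 0 0 0 0 -0.03 0.056;0 0 0 0 0 -0.04 0.056" --squeeze 15

```text
t: 17.73
eef_pos: [0.4878, -0.2137, 0.0922]
ee_rot: [-3.141, -0.0, 0.329]
force: [0.1, -0.7, -1.1]
width: 0.0596
gripper_force: 15.0
```

Run:
```python
from h import *
print(tool()[1]['width'])
plan(down(np.radians(-20.5)),[.5382,-.0546,.08]);plan(down(np.radians(-20.5)),[.5382,-.0546,.0475])
```

```text
0.05964433656657188
turn total [-3.000e-02  0.000e+00  3.935e+01] n 4 per [-0.01  0.    9.84] | then shift (new axes) [-0.0085 -0.1667  0.0122] k 3 per [-0.0028 -0.0556  0.0041]
turn total [-3.000e-02  0.000e+00  3.935e+01] n 4 per [-0.01  0.    9.84] | then shift (new axes) [-0.0085 -0.1667  0.0447] k 3 per [-0.0028 -0.0556  0.0149]
```

Request:
move_arm --rows "0 0 9.85 0 0 0 0.056;0 0 9.85 0 0 0 0.056;0 0 9.85 0 0 0 0.056;0 0 9.8 0 0 0 0.056;0 0 0 -0.002 -0.042 0 0.056;0 0 0 -0.002 -0.042 0 0.056;0 0 0 -0.002 -0.042 0 0.056;0 0 0 -0.0025 -0.0407 0 0.056"

```text
t: 18.73
eef_pos: [0.5394, -0.0533, 0.0924]
ee_rot: [-3.14, -0.002, -0.358]
force: [-0.1, -0.8, -0.3]
width: 0.0598
gripper_force: 15.0
```

Request:
move_arm --rows "0 0 0 0 0 0 0.056;0 0 0 0 0 0 0.056"

```text
t: 18.98
eef_pos: [0.5388, -0.0546, 0.092]
ee_rot: [-3.141, -0.002, -0.357]
force: [-0.0, 0.3, -0.2]
width: 0.0597
gripper_force: 15.0
```

Run:
```python
from h import *
print(tool()[1]['width'])
plan(down(np.radians(-20.5)),[.5382,-.0546,.0475])
```

```text
0.059740142179275944
turn total [-0.06 -0.1   0.04] n 1 per [-0.06 -0.1   0.04] | then shift (new axes) [-0.0005  0.0002  0.0445] k 1 per [-0.0005  0.0002  0.0445]
```

Request:
move_arm --rows "0 0 0 0 0 0.015 0.056;0 0 0 0 0 0.015 0.056;0 0 0 0 0 0.01 0.056;0 0 0 0 0 0.003 0.056;0 0 0 0 0 0.0015 0.056;0 0 0 0 0 0 0.056"

```text
t: 19.73
eef_pos: [0.5393, -0.0547, 0.0474]
ee_rot: [-3.14, -0.002, -0.358]
force: [0.3, -0.5, -1.5]
width: 0.06
gripper_force: 15.0
```

Request:
move_arm --rows "0 0 0 0 0 0.0007 0.056;0 0 0 0 0 0 0.056"

```text
t: 19.98
eef_pos: [0.5392, -0.0546, 0.0468]
ee_rot: [-3.14, -0.002, -0.358]
force: [-0.5, -0.2, -0.1]
width: 0.0597
gripper_force: 15.0
```

Request:
move_arm --rows "0 0 0 0 0 0.0007 0.056;0 0 0 0 0 0 0.056;0 0 0 0 0 0 0.062;0 0 0 0 0 0 0.066;0 0 0 0 0 0 0.07;0 0 0 0 0 0 0.07;0 0 0 0 0 -0.02 0.07;0 0 0 0 0 -0.04 0.07"

```text
t: 20.98
eef_pos: [0.5377, -0.0549, 0.105]
ee_rot: [3.141, 0.001, -0.358]
force: [0.9, -0.0, 0.2]
width: 0.0699
gripper_force: 0.0
```

Request:
move_arm --rows "0 0 0 -0.03 0 -0.035 0.02;0 0 0 -0.03 0 -0.03 0.02;0 0 0 -0.01 0 0 0.02;0 0 0 0 0 0 0.02"

```text
t: 21.48
eef_pos: [0.4728, -0.03, 0.1707]
ee_rot: [-3.14, -0.002, -0.357]
force: [0.1, -0.1, -0.2]
width: 0.0354
gripper_force: 0.0
```

```bash
python3 pile.py p2 .040 .053; python3 pile.py p3 .005 .013 | head -1
python3 - <<'E'
from h import *
T,s=tool(); print(s['eef_pos'],s['ee_rot'],s['q'])
# pre-push pose: pushing +hx ; pad half-width 9.5
for x in (-57,): plan(down(YH),[*(O+x*1e-3*HX-.0133*HY),.09])
E
```

```text
n 5629 z 0.04547419642045633 tilt hx,hy deg [-0.12203014  0.04944349]
top centre [ 0.5383 -0.0536] yaw mod90 -20.68 sides [59.3 59.4 57.7 59.4] px [278. 124.]
in holder mm -0.2 -12.4 rel yaw 0.018577482462088568
n 10305 z 0.009464961521341993 tilt hx,hy deg [-0.03419929  0.04916106]
[ 0.47333341 -0.03035042  0.16994671] [-3.14124819e+00 -1.00754376e-03 -3.57574556e-01] [ 3.52606236e-01  8.06948221e-02 -5.10868290e-01  4.77028760e-04
 -9.78244725e-01  8.60349493e-01]
turn total [-0.02 -0.06  0.21] n 1 per [-0.02 -0.06  0.21] | then shift (new axes) [ 0.0122 -0.0004  0.0799] k 2 per [ 0.0061 -0.0002  0.04  ]
```

Request:
move_arm --rows "0 0 0.2 0.012 0 0.02 0.012;0 0 0 0 0 0.03 0.012;0 0 0 0 0 0.03 0.012;0 0 0 0 0 0 0.012;0 0 0 0 0 0 0.012"

```text
t: 22.2
eef_pos: [0.4853, -0.0345, 0.0909]
ee_rot: [-3.141, -0.002, -0.361]
force: [0.4, -0.4, -0.2]
width: 0.0123
gripper_force: 0.0
```

```bash
cat > st.py <<'E'
from h import *
T,s=tool(); p=T[:2,3]-O; print('hx,hy,z mm',(p@HX*1e3).round(1),(p@HY*1e3).round(1),T[2,3]*1e3,'yaw rel',np.degrees(s['ee_rot'][2])+20.7,'F hx,hy,z',(s['force'][:2]@HX).round(1),(s['force'][:2]@HY).round(1),s['force'][2].round(1),'w',s['width'],'t',s['t'])
E
python3 st.py
```

```text
hx,hy,z mm -56.5 -13.4 90.94717272177952 yaw rel 0.00878346167491273 F hx,hy,z 0.5 -0.2 -0.2 w 0.012268814444080746 t 22.2
```

Request:
move_arm --rows "0 0 0 0 0 0.03 0.012;0 0 0 0 0 0.025 0.012;0 0 0 0 0 0.0135 0.012;0 0 0 0 0 0 0.012;0 0 0 0.004 0 0 0.012;0 0 0 0.004 0 0 0.012;0 0 0 0.002 0 0 0.012;0 0 0 0.002 0 0 0.012"

```text
t: 23.2
eef_pos: [0.496, -0.0386, 0.0224]
ee_rot: [-3.14, -0.002, -0.361]
force: [-1.2, 1.5, 1.5]
width: 0.0117
gripper_force: 1.0
```

Request:
move_arm --rows "0 0 0 0.002 0 0 0.012;0 0 0 0.002 0 0 0.012;0 0 0 0.002 0 0 0.012;0 0 0 0.002 0 0 0.012;0 0 0 0.002 0 0 0.012;0 0 0 0.002 0 0 0.012"

```text
t: 23.95
eef_pos: [0.5075, -0.0429, 0.0222]
ee_rot: [-3.14, -0.002, -0.361]
force: [-1.6, 0.7, 0.3]
width: 0.0122
gripper_force: 0.9
```

```bash
python3 st.py
```

```text
hx,hy,z mm -32.8 -13.4 22.206727905583463 yaw rel 0.0026810019370913096 F hx,hy,z -1.8 0.1 0.3 w 0.012238646643111431 t 23.95
```

Request:
move_arm --rows "0 0 0 0.0025 0 0 0.012;0 0 0 0.0025 0 0 0.012;0 0 0 0.0025 0 0 0.012;0 0 0 0.0025 0 0 0.012;0 0 0 0.0025 0 0 0.012;0 0 0 0.0025 0 0 0.012;0 0 0 0.001 0 0 0.012;0 0 0 0 0 0 0.012"

```text
t: 24.95
eef_pos: [0.5221, -0.0486, 0.0222]
ee_rot: [-3.141, -0.002, -0.361]
force: [-1.9, 0.3, 0.8]
width: 0.0124
gripper_force: 1.0
```

```bash
python3 st.py; python3 pile.py p4 .040 .053
```

```text
hx,hy,z mm -17.2 -13.5 22.24852629554966 yaw rel -0.0018830287682192193 F hx,hy,z -1.9 -0.4 0.8 w 0.012437317970100194 t 24.95
n 20358 z 0.04548748034720079 tilt hx,hy deg [-0.25374087  0.03147358]
top centre [ 0.5635 -0.0646] yaw mod90 -20.66 sides [58.6 58.1 59.5 58.2] px [280. 202.]
in holder mm 27.2 -13.9 rel yaw 0.0431333070282669
```

Request:
move_arm --rows "0 0 0 0.0006 0 0 0.012;0 0 0 0 0 0 0.012"

```text
t: 25.25
eef_pos: [0.5227, -0.0488, 0.0223]
ee_rot: [-3.141, -0.002, -0.361]
force: [-2.2, 0.6, 0.3]
width: 0.0122
gripper_force: 1.1
```

Request:
move_arm --rows "0 0 0 0.0006 0 0 0.012;0 0 0 0 0 0 0.012"

```text
t: 25.5
eef_pos: [0.5235, -0.0489, 0.0223]
ee_rot: [-3.14, -0.002, -0.361]
force: [-2.1, 0.8, -0.7]
width: 0.0119
gripper_force: 0.9
```

```bash
python3 st.py
```

```text
hx,hy,z mm -15.7 -13.4 22.286049012573347 yaw rel 0.004591375649294349 F hx,hy,z -2.2 0.0 -0.7 w 0.011910077065463725 t 25.5
```

Still sliding freely, so I go on in small steps.

Request:
move_arm --rows "0 0 0 0.0006 0 0 0.012;0 0 0 0 0 0 0.012"

```text
t: 25.75
eef_pos: [0.5236, -0.0492, 0.0222]
ee_rot: [-3.141, -0.001, -0.361]
force: [-4.1, 0.3, 0.8]
width: 0.0118
gripper_force: 1.9
```

Request:
move_arm --rows "0 0 0 0.0006 0 0 0.012;0 0 0 0 0 0 0.012"

```text
t: 26.0
eef_pos: [0.5238, -0.0494, 0.0222]
ee_rot: [-3.141, -0.001, -0.361]
force: [-4.9, 2.4, 2.6]
width: 0.0121
gripper_force: 2.7
```

```bash
python3 st.py; python3 pile.py p5 .0405 .053;python3 - <<'E'
from fit import *
# gap between pile top far edge and wall inner face along hx profile, from depth
z=np.load('p5.npz'); d,W=z['d'],z['W']; P=cloud(m,W,d); hx=((P[...,:2]-O)@HX*1e3); hy=((P[...,:2]-O)@HY*1e3)
for y0 in (-30,-14,2):
    k=(abs(hy-y0)<1.0)&(hx>46)&(hx<70)&(d>.05); o=np.argsort(hx[k])
    print(y0,[f"{a:.1f}:{b*1e3:.0f}" for a,b in zip(hx[k][o],P[...,2][k][o])][::3])
E
```

```text
hx,hy,z mm -15.2 -13.7 22.2054132673931 yaw rel -0.003774872047443978 F hx,hy,z -5.5 0.5 2.6 w 0.012094931602770625 t 26.0
n 19712 z 0.04548523008698799 tilt hx,hy deg [-0.22651226  0.02742618]
top centre [ 0.5611 -0.0637] yaw mod90 -21.2 sides [58.7 64.2 59.4 62.6] px [280. 211.]
in holder mm 24.7 -13.9 rel yaw -0.49873819428336574
-30 ['46.0:46', '46.3:45', '46.6:45', '46.8:46', '47.0:45', '47.4:45', '47.5:46', '47.8:45', '48.0:47', '48.3:46', '48.5:45', '48.7:46', '48.9:45', '49.2:47', '49.4:46', '49.6:45', '49.8:46', '50.1:45', '50.1:46', '50.4:45', '50.6:46', '50.9:46', '51.0:44', '51.2:45', '51.6:45', '51.7:46', '52.0:45', '52.0:45', '52.3:45', '52.4:46', '52.6:44', '52.8:46', '53.1:45', '53.4:45', '53.5:46', '53.8:45', '53.9:46', '54.2:45', '54.2:46', '54.5:45', '54.9:45', '55.0:46', '55.3:45', '55.4:46', '55.7:45', '55.9:44', '56.1:46', '56.3:45', '56.4:45', '56.8:45', '57.1:44', '57.1:45', '57.4:44', '57.5:45', '57.6:41', '57.9:40', '58.0:42', '58.4:41', '58.4:42', '58.8:42', '58.8:43', '59.2:42', '59.5:42', '59.5:42', '59.9:42', '59.9:42', '60.2:41', '60.3:43', '60.6:42', '
[... 1883 characters left out ...]
54.6:45', '54.6:46', '55.0:46', '55.3:45', '55.4:46', '55.6:44', '55.7:45', '56.0:44', '56.1:46', '56.4:45', '56.5:46', '56.7:45', '56.8:46', '57.2:46', '57.4:43', '57.4:44', '57.6:40', '57.6:41', '58.0:41', '58.1:42', '58.4:41', '58.5:43', '58.8:42', '59.2:42', '59.2:43', '59.6:42', '59.6:43', '59.9:43', '60.3:41', '60.3:42', '60.7:42', '60.7:43', '61.0:43', '61.4:42', '61.4:42', '61.8:43', '61.8:43', '62.1:41', '62.1:42', '62.5:43', '62.8:41', '62.9:42', '63.2:42', '63.2:43', '63.6:42', '63.9:41', '63.9:42', '64.3:40', '64.3:41', '64.5:16', '64.9:-1', '65.3:0', '65.8:-1', '65.8:-1', '66.3:-0', '66.8:-0', '67.3:-1', '67.3:-1', '67.7:-0', '68.2:-1', '68.7:-1', '69.1:0', '69.2:-1', '69.6:-0']
```

The pile is flush with the far wall (edge at 57.4 mm) and the holder has not moved, with its outer face at 64.4 mm. Next I back off, turn 90° and push along +y.

Request:
move_arm --rows "0 0 0 -0.003 0 0 0.012;0 0 0 -0.012 0 0 0.012;0 0 0 0 0 -0.03 0.012;0 0 0 0 0 -0.05 0.012;0 0 10 0 0 0 0.012;0 0 10 0 0 0 0.012;0 0 10 0 0 0 0.012;0 0 10 0 0 0 0.012"

```text
t: 27.05
eef_pos: [0.5102, -0.0438, 0.1025]
ee_rot: [-3.138, -0.001, -1.065]
force: [-0.3, 0.9, 0.3]
width: 0.0121
gripper_force: 0.0
```

Request:
move_arm --rows "0 0 10 0 0 0 0.012;0 0 10 0 0 0 0.012;0 0 10 0 0 0 0.012;0 0 10 0 0 0 0.012;0 0 10 0 0 0 0.012;0 0 0 0 0 0 0.012"

```text
t: 27.8
eef_pos: [0.5102, -0.0438, 0.1025]
ee_rot: [-3.139, 0.002, -1.931]
force: [1.2, 0.0, 0.4]
width: 0.0118
gripper_force: 0.0
```

```bash
python3 st.py
python3 - <<'E'
from h import *
plan(down(YH-np.pi/2),[*(O+.0275*HX-.073*HY),.095])
E
```

```text
hx,hy,z mm -30.0 -13.3 102.4544559908852 yaw rel -89.91343627978858 F hx,hy,z 1.1 0.4 0.4 w 0.011825426965619454 t 27.8
turn total [-0.15  0.09  0.09] n 1 per [-0.15  0.09  0.09] | then shift (new axes) [ 0.0597 -0.0575  0.0075] k 1 per [ 0.0597 -0.0575  0.0075]
```

Request:
move_arm --rows "-0.15 0.09 0.1 0.03 -0.029 0 0.012;0 0 0 0.03 -0.0285 0.0075 0.012;0 0 0 0 0 0 0.012;0 0 0 0 0 0 0.012"

```text
t: 28.3
eef_pos: [0.5424, -0.1206, 0.0946]
ee_rot: [3.141, -0.001, -1.932]
force: [0.1, -0.1, 0.5]
width: 0.012
gripper_force: 0.0
```

```bash
python3 st.py; python3 pile.py p6 .0440 .053
```

```text
hx,hy,z mm 27.3 -73.7 94.60890136749148 yaw rel -89.98610138667065 F hx,hy,z 0.1 -0.1 0.5 w 0.012010203432691413 t 28.3
n 1268 z 0.04542166555066747 tilt hx,hy deg [ 0.11571684 -0.10897975]
top centre [ 0.5718 -0.0504] yaw mod90 -39.97 sides [27.8  7.3 32.2 42.1] px [276. 337.]
in holder mm 30.0 2.3 rel yaw -19.269242386398492
```

Request:
move_arm --rows "0 0 0 0 0 0.03 0.012;0 0 0 0 0 0.03 0.012;0 0 0 0 0 0.0125 0.012;0 0 0 0 0 0 0.012;0 0 0 -0.004 0 0 0.012;0 0 0 -0.004 0 0 0.012;0 0 0 -0.002 0 0 0.012;0 0 0 -0.002 0 0 0.012"

```text
t: 29.35
eef_pos: [0.5472, -0.1091, 0.0226]
ee_rot: [3.141, -0.0, -1.934]
force: [-0.2, -0.2, -0.3]
width: 0.0119
gripper_force: 0.0
```

Request:
move_arm --rows "0 0 0 -0.0025 0 0 0.012;0 0 0 -0.0025 0 0 0.012;0 0 0 -0.0025 0 0 0.012;0 0 0 -0.0025 0 0 0.012;0 0 0 -0.0025 0 0 0.012;0 0 0 -0.0025 0 0 0.012"

```text
t: 30.1
eef_pos: [0.5523, -0.0952, 0.0222]
ee_rot: [3.141, -0.001, -1.934]
force: [-1.0, -1.3, 1.0]
width: 0.0122
gripper_force: 1.0
```

```bash
python3 st.py
```

```text
hx,hy,z mm 27.6 -46.5 22.246432700307164 yaw rel -90.0987561168288 F hx,hy,z -0.4 -1.6 1.0 w 0.012228572318882766 t 30.1
```

Request:
move_arm --rows "0 0 0 -0.0025 0 0 0.012;0 0 0 -0.0025 0 0 0.012;0 0 0 -0.0025 0 0 0.012;0 0 0 -0.0025 0 0 0.012;0 0 0 -0.0025 0 0 0.012;0 0 0 -0.0025 0 0 0.012;0 0 0 -0.0025 0 0 0.012;0 0 0 -0.0025 0 0 0.012"

```text
t: 31.1
eef_pos: [0.5595, -0.0765, 0.0222]
ee_rot: [3.141, -0.001, -1.934]
force: [-0.6, -1.9, 0.9]
width: 0.0125
gripper_force: 1.0
```

Request:
move_arm --rows "0 0 0 -0.002 0 0 0.012;0 0 0 -0.002 0 0 0.012;0 0 0 -0.001 0 0 0.012;0 0 0 -0.001 0 0 0.012;0 0 0 0 0 0 0.012"

```text
t: 31.72
eef_pos: [0.5616, -0.0709, 0.0222]
ee_rot: [3.141, -0.0, -1.934]
force: [-0.3, -0.6, 0.9]
width: 0.0121
gripper_force: 0.5
```

```bash
python3 st.py
```

```text
hx,hy,z mm 27.7 -20.4 22.242163470710647 yaw rel -90.0936917916888 F hx,hy,z -0.1 -0.6 0.9 w 0.012050622596055407 t 31.725
```

Request:
move_arm --rows "0 0 0 -0.001 0 0 0.012;0 0 0 -0.001 0 0 0.012;0 0 0 -0.001 0 0 0.012;0 0 0 -0.0005 0 0 0.012;0 0 0 0 0 0 0.012"

```text
t: 32.35
eef_pos: [0.5628, -0.0676, 0.0223]
ee_rot: [3.141, -0.0, -1.934]
force: [-0.6, -0.4, 0.4]
width: 0.0121
gripper_force: 0.7
```

Request:
move_arm --rows "0 0 0 -0.0007 0 0 0.012;0 0 0 0 0 0 0.012"

```text
t: 32.6
eef_pos: [0.563, -0.067, 0.0222]
ee_rot: [3.141, -0.0, -1.934]
force: [-1.0, -1.3, 0.3]
width: 0.0119
gripper_force: 0.7
```

Request:
move_arm --rows "0 0 0 -0.0006 0 0 0.012;0 0 0 0 0 0 0.012"

```text
t: 32.85
eef_pos: [0.5633, -0.0665, 0.0222]
ee_rot: [3.141, -0.0, -1.934]
force: [-0.8, -1.5, 0.1]
width: 0.0121
gripper_force: 0.8
```

```bash
python3 st.py
```

```text
hx,hy,z mm 27.7 -15.7 22.236420834000846 yaw rel -90.09491667878673 F hx,hy,z -0.2 -1.7 0.1 w 0.012127294514208905 t 32.85
```

Request:
move_arm --rows "0 0 0 -0.0006 0 0 0.012;0 0 0 0 0 0 0.012"

```text
t: 33.1
eef_pos: [0.5635, -0.0659, 0.0223]
ee_rot: [3.141, -0.0, -1.934]
force: [-0.5, -1.7, 1.1]
width: 0.0123
gripper_force: 0.8
```

Request:
move_arm --rows "0 0 0 -0.0006 0 0 0.012;0 0 0 0 0 0 0.012"

```text
t: 33.35
eef_pos: [0.5637, -0.0654, 0.0223]
ee_rot: [3.141, -0.001, -1.934]
force: [-1.2, -2.1, 0.9]
width: 0.0121
gripper_force: 1.0
```

Request:
move_arm --rows "0 0 0 -0.0006 0 0 0.012;0 0 0 0 0 0 0.012"

```text
t: 33.6
eef_pos: [0.5638, -0.0651, 0.0222]
ee_rot: [3.141, -0.001, -1.934]
force: [-0.5, -4.5, 2.3]
width: 0.0122
gripper_force: 2.1
```

Request:
move_arm --rows "0 0 0 -0.0005 0 0 0.012;0 0 0 0 0 0 0.012"

```text
t: 33.85
eef_pos: [0.5638, -0.065, 0.0222]
ee_rot: [3.14, -0.001, -1.934]
force: [-1.1, -6.9, 1.1]
width: 0.0121
gripper_force: 3.4
```

```bash
cat > gap.py <<'E'
from fit import *
im,d,m_,W=grab('wrist'); P=cloud(m,W,d); hx=((P[...,:2]-O)@HX*1e3); hy=((P[...,:2]-O)@HY*1e3); Z=P[...,2]*1e3
def prof(a,b,lab):
  for c0 in (8,18,28,38,48):
    k=(abs(b-c0)<1.5)&(d>.05)&(a>30)&(a<75); A,z=a[k],Z[k]
    if k.sum()<30: continue
    top=A[(z>44.2)&(z<48)]; wl=A[(z>40.5)&(z<43.8)]; lowgap=A[(z<38)&(A<60)]
    print(lab,c0,'top edge',np.percentile(top,99).round(1) if len(top)>5 else None,'wall',np.percentile(wl,[2,99]).round(1) if len(wl)>5 else None,'gap px',len(lowgap))
prof(hx,hy,'x'); prof(hy,hx,'y')
E
python3 gap.py; python3 st.py
```

```text
x 8 top edge 40.1 wall None gap px 0
hx,hy,z mm 27.7 -14.1 22.268335983812246 yaw rel -90.09912803433647 F hx,hy,z 2.3 -7.0 1.7 w 0.01196698482877196 t 33.9
```

Wall reached (7 N). I back off and inspect.

Request:
move_arm --rows "0 0 0 0.003 0 0 0.012;0 0 0 0.012 0 0 0.012;0 0 0 0 0 -0.04 0.012;0 0 0 0.02 0 -0.05 0.012;0 0 0 0.04 0 -0.05 0.012;0 0 0 0 0 0 0.012;0 0 0 0 0 0 0.012"

```text
t: 34.78
eef_pos: [0.5375, -0.1338, 0.1611]
ee_rot: [3.141, 0.0, -1.935]
force: [-0.3, -0.5, -0.0]
width: 0.0122
gripper_force: 0.0
```

```bash
python3 w.py fin; python3 gap.py; python3 st.py; python3 pile.py p7 .0442 .05
```

```text
34.825 [ 0.53730855 -0.13355083  0.16036754] [ 3.13990089e+00 -3.57652630e-04 -1.93421475e+00] [-0.06467235  0.14420938 -0.31157655] [ 1.09815125e-01  2.22850437e-01 -3.59639278e-01 -5.41502072e-04
 -9.89975521e-01 -4.72936348e-01]
x 28 top edge 41.5 wall None gap px 0
x 38 top edge 42.6 wall None gap px 0
x 48 top edge 51.4 wall None gap px 0
y 8 top edge 56.5 wall None gap px 0
y 18 top edge 55.9 wall None gap px 0
y 28 top edge 55.4 wall None gap px 0
y 38 top edge 55.5 wall None gap px 0
y 48 top edge 55.6 wall None gap px 0
hx,hy,z mm 27.0 -87.4 159.99846928950112 yaw rel -90.09268973129723 F hx,hy,z 0.2 0.8 0.3 w 0.01223550590487947 t 34.875
n 604 z 0.04542028085583073 tilt hx,hy deg [-0.17022853 -0.14416933]
top centre [ 0.5754 -0.0146] yaw mod90 21.94 sides [16.1 35.2 20.9 42.5] px [286. 335.]
in holder mm 20.7 37.1 rel yaw 42.64057668445342
```

View pics/fin.png

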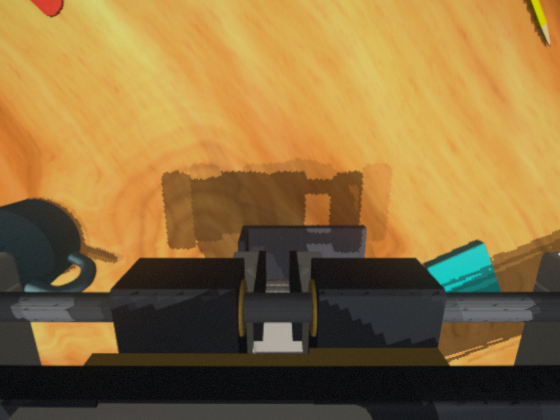

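The pile is hidden behind the fingers here; only a pale patch shows at (278,335). I turn back to the earlier viewing pose.

Request:
move_arm --rows "0 0 -10 0 0.012 0 0.012;0 0 -10 0 0.012 0 0.012;0 0 -10 0 0.012 0 0.012;0 0 -10 0 0.012 0 0.012;0 0 -10 0 0 0 0.012;0 0 -10 0 0 0 0.012;0 0 -10 0 0 0 0.012;0 0 -10 0 0 0 0.012"

```text
t: 35.92
eef_pos: [0.4907, -0.1283, 0.16]
ee_rot: [3.14, 0.002, -0.531]
force: [-0.6, -0.4, 0.8]
width: 0.0121
gripper_force: 0.0
```

Run:
```python
from h import *
plan(down(YH),[.473,-.030,.165])
```

```text
turn total [ 0.09  0.15 -9.71] n 1 per [ 0.09  0.15 -9.71] | then shift (new axes) [-0.0514 -0.0857 -0.005 ] k 2 per [-0.0257 -0.0429 -0.0025]
```

Request:
move_arm --rows "0 0 -9.7 0 0 0 0.012;0 0 0 -0.018 -0.03 -0.002 0.012;0 0 0 -0.018 -0.03 -0.002 0.012;0 0 0 -0.015 -0.026 0 0.012;0 0 0 0 0 0 0.012;0 0 0 0 0 0 0.012"

```text
t: 36.67
eef_pos: [0.4743, -0.03, 0.1645]
ee_rot: [3.14, 0.002, -0.367]
force: [0.1, 0.0, 0.4]
width: 0.0125
gripper_force: 0.0
```

```bash
python3 gap.py; python3 st.py; python3 pile.py p8 .0442 .05
python3 - <<'E'
from fit import *
z=np.load('p8.npz'); d,W=z['d'],z['W']; P=cloud(m,W,d); hx=((P[...,:2]-O)@HX*1e3); hy=((P[...,:2]-O)@HY*1e3);Z=P[...,2]*1e3
# holder's outer edges now (all at first: far 64.4); near/right pile faces by level
for lab,a,b in (('near hx',hx,hy),('right hy',hy,hx)):
    for zl,zh in ((12,21),(24,33),(36,44),(44.3,48)):
        k=(b>5)&(b<50)&(Z>zl)&(Z<zh)&(d>.05)&(a>-25)&(a<20); print(lab,zl,zh,k.sum(),np.percentile(a[k],[1,10,50]).round(1) if k.sum()>10 else '')
k=(hy>-40)&(hy<50)&(Z>39)&(Z<44)&(hx>50); print('far outer',np.percentile(hx[k],99)); k=(hx>-40)&(hx<40)&(Z>39)&(Z<44)&(hy>50); print('left outer',np.percentile(hy[k],99))
E
```

```text
x 8 top edge 57.3 wall [41.4 63.9] gap px 0
x 18 top edge 56.9 wall [49.7 64.1] gap px 0
x 28 top edge 56.7 wall [58.3 64. ] gap px 0
x 38 top edge 56.8 wall [48.  64.2] gap px 0
x 48 top edge 56.8 wall [48.2 64.3] gap px 0
y 8 top edge 57.2 wall [49.4 64.5] gap px 0
y 18 top edge 57.1 wall [49.4 64.4] gap px 0
y 28 top edge 57.1 wall [48.6 64.3] gap px 0
y 38 top edge 56.9 wall [39.4 64. ] gap px 0
y 48 top edge 56.9 wall [55.5 64.2] gap px 0
hx,hy,z mm -68.3 -13.4 164.56528351459502 yaw rel -0.3712427326090051 F hx,hy,z -0.0 -0.2 -1.0 w 0.012199189300882875 t 36.725
n 3016 z 0.0455220088511819 tilt hx,hy deg [-0.05794719 -0.05644814]
top centre [ 0.5756 -0.0142] yaw mod90 -32.5 sides [46.7 30.6 39.2 33.2] px [211.  99.]
in holder mm 20.7 37.6 rel yaw -11.801718129607654
near hx 12 21 0 
near hx 24 33 0 
near hx 36 44 47 [-2.4 -1.6  9.8]
near hx 44.3 48 1618 [-2.3 -0.   9. ]
right hy 12 21 32 [-17.6  -2.5  -2.4]
right hy 24 33 32 [-2.5 -2.4 -2.4]
right hy 36 44 66 [-2.4 -2.4 -1.6]
right hy 44.3 48 1709 [-2.1  0.1  8.8]
far outer 64.53180501178396
left outer 64.54986607473177
```

The top edge is flush on both sides and the right faces of all layers are at -2.4 mm. I finish with a gentle confirming push on the near face, to be sure the lower coasters are home in x too.

Run:
```python
from h import *
plan(down(YH),[*(O-.030*HX+.026*HY),.10])
```

```text
turn total [ 0.07  0.09 -0.41] n 1 per [ 0.07  0.09 -0.41] | then shift (new axes) [ 0.0382 -0.0396  0.0646] k 2 per [ 0.0191 -0.0198  0.0323]
```

Request:
move_arm --rows "0 0 -0.4 0.019 -0.018 0.03 0.012;0 0 0 0.019 -0.0185 0.0345 0.012;0 0 0 0 0 0 0.012;0 0 0 0 0 0.03 0.012;0 0 0 0 0 0.03 0.012;0 0 0 0 0 0.017 0.012;0 0 0 0 0 0 0.012"

```text
t: 37.65
eef_pos: [0.5219, -0.0106, 0.0231]
ee_rot: [3.14, 0.002, -0.362]
force: [-0.1, 0.1, 0.7]
width: 0.0118
gripper_force: 0.0
```

```bash
python3 st.py
```

```text
hx,hy,z mm -30.7 21.9 23.090735503647387 yaw rel -0.04842685344904396 F hx,hy,z -0.1 0.1 0.7 w 0.011836482067246704 t 37.65
```

Contact is expected near hx -15.2.

Request:
move_arm --rows "0 0 0 0.005 0 0 0.012;0 0 0 0.004 0 0 0.012;0 0 0 0.003 0 0 0.012;0 0 0 0.0015 0 0 0.012;0 0 0 0.001 0 0 0.012;0 0 0 0 0 0 0.012"

```text
t: 38.4
eef_pos: [0.5364, -0.0148, 0.0236]
ee_rot: [3.141, 0.001, -0.361]
force: [-0.2, -0.5, 0.5]
width: 0.0123
gripper_force: 0.0
```

Request:
move_arm --rows "0 0 0 0.0006 0 0 0.012;0 0 0 0 0 0 0.012"

```text
t: 38.65
eef_pos: [0.5368, -0.015, 0.0235]
ee_rot: [3.141, 0.001, -0.361]
force: [0.2, 0.1, -0.3]
width: 0.0121
gripper_force: 0.2
```

Request:
move_arm --rows "0 0 0 0.0005 0 0 0.012;0 0 0 0 0 0 0.012"

```text
t: 38.9
eef_pos: [0.5369, -0.0152, 0.0235]
ee_rot: [3.141, 0.002, -0.361]
force: [-3.4, 2.0, 2.5]
width: 0.0119
gripper_force: 1.9
```

```bash
python3 st.py
```

```text
hx,hy,z mm -15.1 23.0 23.495739801601587 yaw rel 0.0029187021639316413 F hx,hy,z -3.8 0.6 2.5 w 0.011916498957520253 t 38.9
```

Request:
move_arm --rows "0 0 0 -0.004 0 0 0.012;0 0 0 -0.012 0 0 0.012;0 0 0 0 0 -0.04 0.012;0 0 0 -0.02 0.01 -0.05 0.012;0 0 0 -0.015 0.02 -0.05 0.012;0 0 0 0 0 0 0.012;0 0 0 0 0 0 0.012"

```text
t: 39.78
eef_pos: [0.4787, -0.0251, 0.1638]
ee_rot: [-3.141, 0.0, -0.361]
force: [-0.3, -0.4, 0.1]
width: 0.0117
gripper_force: 0.0
```

```bash
python3 gap.py; python3 st.py; python3 -c "
from station import arm
print(arm.job_done())"
```

```text
x 8 top edge 56.9 wall [40.8 64.4] gap px 0
x 18 top edge 57.0 wall [56.  64.5] gap px 0
x 28 top edge 57.0 wall [44.5 64.5] gap px 0
x 38 top edge 57.0 wall [48.6 64.5] gap px 0
x 48 top edge 57.1 wall [44.7 64.4] gap px 0
y 8 top edge 56.7 wall [58.3 64.1] gap px 0
y 18 top edge 56.9 wall [58. 64.] gap px 0
y 28 top edge 56.9 wall [58.4 64.1] gap px 0
y 38 top edge 57.1 wall [57.3 64.3] gap px 0
y 48 top edge 57.1 wall [30.9 64.2] gap px 0
hx,hy,z mm -66.1 -7.0 163.00067354803903 yaw rel 0.002907963791024315 F hx,hy,z 0.3 0.8 -0.8 w 0.012073116641237282 t 39.825
the job is handed in; nothing more can be done
None
```

I handed the job in at about 40 s: all three coasters are in one level pile against both holder walls (top edge within about 1 mm by depth), with no measurable holder movement and nothing steered near the mug or candle; no verdict came back.

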